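# Sweep the board and pile the L pieces crosswise

## Robot

A 6-joint arm with a two-finger parallel gripper is mounted at the origin on the work surface. World frame = base frame: x ahead of the robot, y to its left, z up, the work surface at z = 0. Lengths are in m, angles in rad, forces in N, time in s.
With the tool pointing down it reaches from about 0.275 to 0.825 m from the base axis. Payload 5.2 kg.
Tool frame: the origin (TCP) lies at the very end of the fingers, on their centre line; the grasp point (between the pads) lies 19 mm behind it (ctrl.pinch_z is the x of the grasp point in the tool frame, in m); x points along the fingers, z is the direction in which the jaws open and shut, and the axes are right-handed (so a half turn about x gives the same grasp; the last joint's range is limited). The gripper opens to 93 mm and grips with 3 to 60 N. Pads are 15 mm wide; open, the fingers measure 128 mm over their backs; the gripper's body (75 mm by 188 mm) begins 65 mm behind the grasp point.
Start: joints at [-1.515, 0.259, 1.535, -0, 1.348, -0.203], TCP at [0.141, -0.532, 0.219] pointing down, gripper open.
Joint ranges: [-3.14, 3.14], [-0.91, 2.08], [0.19, 2.58], [-1.22, 4.36], [0.22, 2.71], [-3.12, 3.12]. Speed limits (rad/s): [2.57, 2.57, 3.14, 3.14, 3.14, 3.14].

## Interface

Orientations are given as a unit quaternion [w, x, y, z].
In Python, from workcell import monitor, vision, ticket, ctrl gives the robot as it stands. The module is installed in compiled form; this text tells all that it offers.
- The arm moves only by the shell command python3 -m pendant 'ROWS' [OPENING]. ROWS is JSON, a list of rows, each an object of numbers: "tx", "ty", "tz": the shift along the tool's x, y, z in m; "spin": the turn about the tool's x in rad. A call has 1 to 8 rows; each row shifts and turns the commanded pose from where the row before left it, along the tool's axes as they then stand; what a row does not reach is not made up. A row lasts 1/12 s, in which the tool goes at most 41.7 mm and 7.16 degrees, less where a joint would pass 70% of its speed; a pose out of reach is approached as far as the arm can. A call is refused whole if a number of a shift passes 0.0417 or a number of a turn 0.125, either way. A call with a gripper value outside its range is refused whole. OPENING is the finger opening in m, from 0 to 0.093, set as the call begins (- or left out, the last holds). The fingers move at their own pace and stop on an object; the grip force is fixed at half the most. Time passes only in rows, so rows that do not move let the fingers close. It gives the time, the measured TCP pose, the force and the opening at its end, in the units of the state.
- monitor.get_state(): the state, without advancing time (a new reading comes with each control period).
- vision.get_image(name): name is "scene" or "side" or "wrist"; returns a dict with "image" (400x640x3 uint8, red, green, blue), "range_z" (400x640 float32, m along the optical axis (not along the pixel's ray), 0 where there is no reading), "intrinsics" (3x3 intrinsics, pixels), "world_from_camera" (4x4, takes a point from camera to world coordinates); the wrist camera has in their place "hand_eye" (4x4, takes a point from camera to tool coordinates, whose origin is the TCP and whose axes are the tool frame's). Camera axes: x right, y down, z forward; pixel columns grow to the right and rows downward; lengths in m; the calibration is good to about 2 mm. A picture is of the moment at which its call begins: read the wrist's pose just before it.
- ticket.sign_off(): hands the job in, once; it reports no verdict.
Trained networks look in the newest picture that a camera, given by its name, has taken for a name from the list of things; names that differ only in an ending like _2 or _b are one class to them, and where a whole thing is asked for, a point or a joint stands for the part that bears it (a point fixed in the world has none). Each returns a list of dicts, best first, with "confidence" (0 to 1); they miss things now and then, are a little off and sometimes report something else, mostly with a low value. They report only what shows in the picture. A call takes as long as a camera call. They do not tell look-alikes from the thing itself.
- vision.trace(camera, target): "mask" (400x640 bool, what is visible of it) and "box" ([left, top, right, bottom] in pixels, round what is visible of it).
The state is a dict: "time": time; "joints": joint angles; "dq": joint speeds; "effort": joint torques, N m; "eef_pos": TCP position; "orientation": TCP orientation; "wrist_force": force on the tool from outside, world axes, zero at the start; "wrist_torque": the same for the moment, N m; "width": finger opening in m.
Only numpy, scipy, OpenCV 4.12 (cv2) and the standard library are available. Lean on these libraries where they do the work, as an engineer would, in place of code of your own. Each camera call takes 0.05 s, during which the arm holds its last target.

## Task

With the scraper block, sweep the three wood chips off the white board onto the bench (touch them with nothing but the block), and stand or lay the block back on the bench clear of the board. Then pile the three L-shaped pieces flat on the middle of the board, thickest first and thinnest last, each turned half a turn from the one below so that their outer outlines line up and the pile balances. Set the pieces down rather than dropping them, and leave everything else where it is.

Things in the scene. Friction and masses are not known exactly. Their poses are not given: they have to be found in the camera images.
- board: white-faced board 160 x 160 mm, 22 mm thick, fixed to the bench. Origin: centre of its underside; its top is at z = 22 mm; x points roughly away from the robot
- mat: black rubber mat 330 (x) x 210 (y) x 4 mm fixed on the bench, to the left or right of the board. Origin: centre of its underside
- rack: plywood sloping stand, fixed, on the other side of the board from the mat. Origin: centre of its underside (its foot is 150 x 190 mm). Its slope, 150 mm long and 190 mm wide, rises along +x at 30 degrees from level and faces the robot (-x); the slope's centre is at (0, 0, 55) mm, its top edge about 93 mm up; a ledge 10 mm thick along the lower edge stands 12 mm above the slope
- thick: L-shaped flat piece of pale wood, 36 mm thick: two arms 40 mm wide along two sides of a 100 x 100 mm square outline (the open notch is 60 x 60 mm), about 160 g. Origin: on the underside, at the centre of the 100 x 100 outline; z up through the thickness; the arms lie along its -x side and its -y side, so the outer corner is at (-50, -50) mm and the notch at +x +y. Lies on the mat, any way round, the notch to any side.
- middle: L-shaped flat piece of pale wood, 27 mm thick: two arms 40 mm wide along two sides of a 100 x 100 mm square outline (the open notch is 60 x 60 mm), about 120 g. Origin: on the underside, at the centre of the 100 x 100 outline; z up through the thickness; the arms lie along its -x side and its -y side, so the outer corner is at (-50, -50) mm and the notch at +x +y. Lies on the rack's 30-degree slope, its -x arm against the ledge and its -y arm running up the slope.
- thin: L-shaped flat piece of pale wood, 18 mm thick: two arms 40 mm wide along two sides of a 100 x 100 mm square outline (the open notch is 60 x 60 mm), about 80 g. Origin: on the underside, at the centre of the 100 x 100 outline; z up through the thickness; the arms lie along its -x side and its -y side, so the outer corner is at (-50, -50) mm and the notch at +x +y. Lies on the mat, any way round.
- thick_corner (a point): the outer corner (where the two arms meet) of the thick L piece, on its underside: at (-50, -50, 0) mm in the piece's frame
- middle_corner (a point): the outer corner (where the two arms meet) of the middle L piece, on its underside: at (-50, -50, 0) mm in the piece's frame
- thin_corner (a point): the outer corner (where the two arms meet) of the thin L piece, on its underside: at (-50, -50, 0) mm in the piece's frame
- scraper: dark wood scraper block, about 180 g, standing on the bench behind the rack: foot 30 (x) x 120 (y) x 25 mm, with a grip 28 (x) x 70 (y) mm on top of it, 60 mm tall in all. Origin: centre of its underside
- chip1: loose wood chip 32 x 18 x 10 mm, 12 g, at the start on the white board, within 60 mm of its centre. Origin: centre of its underside
- chip2: loose wood chip 32 x 18 x 10 mm, 12 g, at the start on the white board, within 60 mm of its centre. Origin: centre of its underside
- chip3: loose wood chip 32 x 18 x 10 mm, 12 g, at the start on the white board, within 60 mm of its centre. Origin: centre of its underside
- glue: standing white glue bottle, 60 mm diameter, 170 mm tall; beyond the far end of the mat; bystander; origin under its centre
- jar: standing glass jar, 68 mm diameter, 90 mm tall; bystander; origin under its centre
- tape: tape measure, about 60 x 60 x 32 mm, in front of the board; bystander; origin under its middle
- offcut: dark wood offcut 45 x 32 x 26 mm lying on the mat beside the L pieces; bystander; origin under its centre
- sander: cork sanding block 55 x 100 x 35 mm; bystander; origin under its centre
There are look-alikes about, which are no part of the job. Leave any black or pink look-alike of the thick alone.

How it is judged:
On the way, in this order (a step that is already met when the one before it is completed fails the run):
1. the three chips are off the board, before any L piece is put on it ((x of chip1 in the frame of board below -0.08 m or x of chip1 in the frame of board above 0.08 m or y of chip1 in the frame of board below -0.08 m or y of chip1 in the frame of board above 0.08 m) and (x of chip2 in the frame of board below -0.08 m or x of chip2 in the frame of board above 0.08 m or y of chip2 in the frame of board below -0.08 m or y of chip2 in the frame of board above 0.08 m) and (x of chip3 in the frame of board below -0.08 m or x of chip3 in the frame of board above 0.08 m or y of chip3 in the frame of board below -0.08 m or y of chip3 in the frame of board above 0.08 m) and horizontal distance between each of thick, middle, thin and board above 0.1 m), for 0.2 s.
2. the thick piece lies flat on the middle of the board, let go (horizontal distance between thick and board below 0.025 m and z of thick in the frame of board between 0.016 and 0.027 m and angle between thick's own z axis and vertical below 0.08 rad and contact force between the fingers and thick below 0.1 N), for 0.2 s.
3. the middle piece lies on it, turned half a turn, let go (horizontal distance between thick and board below 0.025 m and z of thick in the frame of board between 0.016 and 0.027 m and angle between each of thick, middle's own z axis and vertical below 0.08 rad and horizontal distance between middle and thick below 0.015 m and z of middle in the frame of thick between 0.031 and 0.041 m and x of middle_corner in the frame of thick between 0.03 and 0.07 m and y of middle_corner in the frame of thick between 0.03 and 0.07 m and contact force between the fingers and middle below 0.1 N), for 0.2 s.
4. the thin piece lies on top, turned half a turn from the middle one, let go (horizontal distance between thick and board below 0.025 m and z of thick in the frame of board between 0.016 and 0.027 m and angle between each of thick, middle, thin's own z axis and vertical below 0.08 rad and horizontal distance between middle and thick below 0.015 m and z of middle in the frame of thick between 0.031 and 0.041 m and x of middle_corner in the frame of thick between 0.03 and 0.07 m and y of middle_corner in the frame of thick between 0.03 and 0.07 m and horizontal distance between thin and middle below 0.015 m and z of thin in the frame of middle between 0.022 and 0.032 m and x of thin_corner in the frame of middle between 0.03 and 0.07 m and y of thin_corner in the frame of middle between 0.03 and 0.07 m and horizontal distance between thin and thick below 0.02 m and contact force between the fingers and thin below 0.1 N), for 0.2 s.
At the end, for the whole second after the job is handed in: Chips and scraper on the bench, off the board. L pieces flat on the board, thick, middle, thin upwards: thick within 25 mm of the centre, each other outline within 15 mm of the one below (thin 20 mm of thick), half a turn round (corner within 20 mm each way). All released, at rest (all of step 4 and linear speed of each of thick, middle, thin, scraper below 0.02 m/s and contact force between the fingers and thick below 0.1 N and contact force between the fingers and middle below 0.1 N and (x of chip1 in the frame of board below -0.08 m or x of chip1 in the frame of board above 0.08 m or y of chip1 in the frame of board below -0.08 m or y of chip1 in the frame of board above 0.08 m) and (x of chip2 in the frame of board below -0.08 m or x of chip2 in the frame of board above 0.08 m or y of chip2 in the frame of board below -0.08 m or y of chip2 in the frame of board above 0.08 m) and (x of chip3 in the frame of board below -0.08 m or x of chip3 in the frame of board above 0.08 m or y of chip3 in the frame of board below -0.08 m or y of chip3 in the frame of board above 0.08 m) and height (world z) of chip1 between -0.02 and 0.03 m and height (world z) of chip2 between -0.02 and 0.03 m and height (world z) of chip3 between -0.02 and 0.03 m and (x of scraper in the frame of board below -0.095 m or x of scraper in the frame of board above 0.095 m or y of scraper in the frame of board below -0.095 m or y of scraper in the frame of board above 0.095 m) and height (world z) of scraper between -0.02 and 0.07 m and contact force between the fingers and scraper below 0.1 N); the robot touches nothing.
It fails at once if a chip is touched by the gripper, the arm or an L piece (contact force between any of the fingers, the arm, thick, middle, thin and chip1 above 0.3 N or contact force between any of the fingers, the arm, thick, middle, thin and chip2 above 0.3 N or contact force between any of the fingers, the arm, thick, middle, thin and chip3 above 0.3 N).
It fails at once if an L piece is dropped (falls free faster than 0.7 m/s) ((linear speed of thick above 0.7 m/s and contact force between the fingers and thick below 0.05 N) or (linear speed of middle above 0.7 m/s and contact force between the fingers and middle below 0.05 N) or (linear speed of thin above 0.7 m/s and contact force between the fingers and thin below 0.05 N)).
It fails at once if a bystander is moved more than 25 mm (distance of any of glue, jar, tape, offcut, sander from where it was at the start of the episode above 0.025 m).
It also fails if it takes over 72 s, if anything falls off the work surface, if the arm or the gripper's body presses on something with over 40 N, if the wrist force passes 120 N, or if a joint passes its speed limit or range.

## Working session

There is one attempt and no reset: what is moved stays moved. The work goes in short steps, Python scripts to look and compute and a shell command to move; the robot and the scene stay as the last step left them, time stands still between calls to the robot, and variables do not carry over. Pictures are saved under pics/ and viewed, and the job is handed in when it is done.

```bash
ls; mkdir -p pics; python3 - <<'E'
from workcell import monitor, vision, ticket, ctrl
import cv2,numpy as np
print(monitor.get_state()); print(ctrl.pinch_z)
for n in("scene","side","wrist"):
    d=vision.get_image(n); cv2.imwrite(f"pics/{n}0.png",d["image"][:,:,::-1]); print(n,d["intrinsics"].round(1).tolist(),(d.get("world_from_camera") if n!="wrist" else d["hand_eye"]).round(3).tolist())
print(monitor.get_state()["time"])
E
```

```text
pics
{'time': 0.0, 'joints': array([-1.51481617e+00,  2.59323288e-01,  1.53608966e+00,  3.27314494e-05,
        1.34799127e+00, -2.02805629e-01]), 'dq': array([ 0.0012101 , -0.00016685, -0.00060464,  0.00050815, -0.00038022,
        0.00101943]), 'effort': array([ 2.35091407e-03, -4.37297738e+01, -2.83995724e+01,  7.19918590e-02,
        4.12488473e-02, -1.50442665e-04]), 'eef_pos': array([ 0.14074881, -0.53111942,  0.21782568]), 'orientation': array([ 0.55992457,  0.43179826,  0.56074439, -0.43081374]), 'wrist_force': array([0.63026798, 0.76958937, 0.48086494]), 'wrist_torque': array([ 0.03847956, -0.02560756, -0.01714613]), 'width': 0.09278847322658305}
-0.0188
scene [[492.9, 0.0, 324.4], [0.0, 492.9, 200.9], [0.0, 0.0, 1.0]] [[0.342, 0.781, -0.523, 1.453], [0.94, -0.279, 0.197, -0.224], [0.008, -0.559, -0.829, 1.507], [0.0, 0.0, 0.0, 1.0]]
side [[477.8, 0.0, 318.3], [0.0, 477.8, 202.9], [0.0, 0.0, 1.0]] [[-0.967, -0.125, 0.222, 0.256], [-0.255, 0.494, -0.831, 1.235], [-0.006, -0.861, -0.509, 0.738], [0.0, 0.0, 0.0, 1.0]]
wrist [[299.0, 0.0, 322.1], [0.0, 299.0, 199.8], [0.0, 0.0, 1.0]] [[-0.0, -0.267, 0.964, -0.165], [-0.001, -0.964, -0.267, 0.074], [1.0, -0.001, -0.0, 0.0], [0.0, 0.0, 0.0, 1.0]]
0.15
```

View pics/scene0.png

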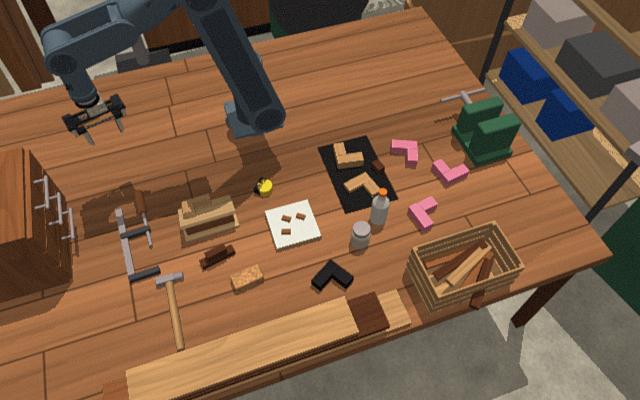

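View pics/side0.png

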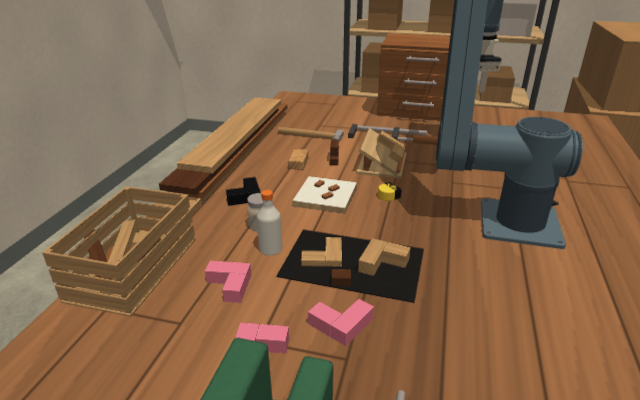

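View pics/wrist0.png

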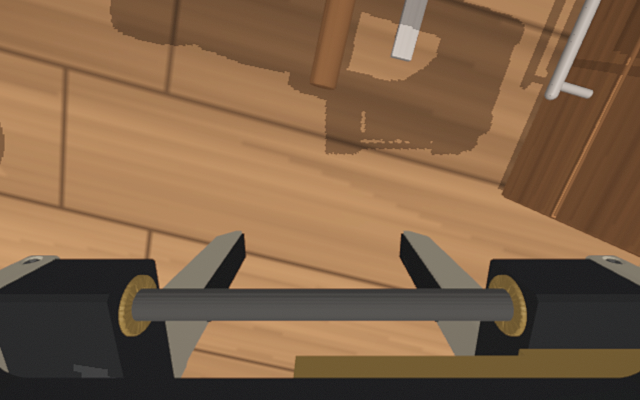

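```bash
cat > h.py <<'E'
from workcell import monitor, vision, ticket, ctrl
import cv2,numpy as np
from scipy.spatial.transform import Rotation as R
def tcp():
    s=monitor.get_state(); q=s["orientation"]; T=np.eye(4); T[:3,:3]=R.from_quat([q[1],q[2],q[3],q[0]]).as_matrix(); T[:3,3]=s["eef_pos"]; return T
def grab(n):
    T=tcp() if n=="wrist" else None
    d=vision.get_image(n); d["T"]=d["world_from_camera"] if n!="wrist" else T@d["hand_eye"]
    K=d["intrinsics"]; z=d["range_z"]; v,u=np.mgrid[:400,:640]
    P=np.stack([(u-K[0,2])*z/K[0,0],(v-K[1,2])*z/K[1,1],z],-1)
    d["P"]=P@d["T"][:3,:3].T+d["T"][:3,3]; d["P"][z<=0]=np.nan
    return d
def save(d,name): cv2.imwrite(f"pics/{name}.png",d["image"][:,:,::-1])
def proj(d,p):
    c=np.linalg.inv(d["T"])@np.r_[p,1]; K=d["intrinsics"]; return (K@(c[:3]/c[2]))[:2]
def rect(P,zlo,zhi):
    Q=P[(P[:,2]>zlo)&(P[:,2]<zhi)]
    (c,s,a)=cv2.minAreaRect((Q[:,:2]*1000).astype(np.float32)); return np.round(c,1),np.round(s,1),round(a,1),len(Q),np.round(Q[:,2].mean()*1000,1)
E
python3 - <<'E'
from h import *
for cam in("scene","side"):
    d=grab(cam)
    for n in["board","mat","rack","thick","middle","thin","scraper","chip1","glue","jar","tape","offcut","sander"]:
        for t in vision.trace(cam,n)[:5]:
            P=d["P"][t["mask"]]; P=P[np.isfinite(P[:,0])]
            if len(P)<8: continue
            zt=np.percentile(P[:,2],95); 
            print(cam,n,round(t["confidence"],2),np.round(t["box"]).astype(int),"ztop",round(zt*1000,1),rect(P,zt-.006,zt+.006))
E
```

```text
scene board 0.87 [264 195 326 252] ztop 28.0 (array([568. ,  -9.6]), array([161. , 163.5]), 88.9, 822, np.float64(25.0))
scene mat 0.77 [317 132 400 211] ztop 10.7 (array([420.8, 293.5]), array([211.4, 333.3]), 89.0, 1068, np.float64(7.5))
scene rack 0.67 [178 196 237 243] ztop 90.2 (array([ 488.4, -282.4]), array([ 27.6, 187.5]), 0.6, 245, np.float64(88.8))
scene thick 0.93 [312 260 355 293] ztop 41.2 (array([818.4,  45.1]), array([ 99.7, 102.8]), 29.9, 315, np.float64(38.1))
scene thick 0.68 [433 160 472 187] ztop 41.2 (array([539.2, 625.4]), array([101. ,  98.7]), 12.8, 189, np.float64(38.5))
scene thick 0.67 [332 146 361 168] ztop 44.4 (array([342.3, 288.6]), array([ 98.4, 103.6]), 79.3, 209, np.float64(41.5))
scene thick 0.63 [408 196 436 232] ztop 40.7 (array([690. , 456.1]), array([101. , 100.7]), 8.2, 269, np.float64(37.7))
scene thick 0.59 [389 140 420 167] ztop 41.7 (array([409.2, 497.3]), array([ 98.1, 107.4]), 64.3, 158, np.float64(38.7))
scene middle 0.82 [181 194 208 217] ztop 92.3 (array([ 444.3, -337.3]), array([38.3, 31.8]), 89.9, 52, np.float64(90.9))
scene thin 0.9
[... 3577 characters left out ...]
47 190 263 231] ztop 92.4 (array([689.8, 241.2]), array([ 34.9, 156.8]), 26.2, 138, np.float64(90.5))
side jar 0.67 [297 175 357 212] ztop 25.4 (array([566.5,  -9.7]), array([170.4, 161.5]), 88.7, 1199, np.float64(22.9))
side tape 0.69 [380 180 401 202] ztop 35.2 (array([381.1, -57.7]), array([61.6, 58.4]), 41.2, 173, np.float64(32.8))
side offcut 0.63 [335 267 350 286] ztop 32.4 (array([432.2, 377.4]), array([42.3, 36.3]), 13.5, 184, np.float64(30.3))
side offcut 0.15 [356 133 404 178] ztop 88.7 (array([ 487.5, -279.6]), array([ 28.3, 195.5]), 0.4, 167, np.float64(88.2))
side sander 0.67 [286 151 310 168] ztop 38.3 (array([ 715.1, -213.2]), array([ 52.3, 106.3]), 7.4, 188, np.float64(35.8))
```

```bash
python3 - <<'E'
from h import *
print(tcp().round(3))
for cam in("scene","side"):
    d=grab(cam)
    for n,c in[("thick",(343,289)),("thin",(503,283))]:
        for t in vision.trace(cam,n)[:5]:
            P=d["P"][t["mask"]]; P=P[np.isfinite(P[:,0])]
            if len(P)<20: continue
            zt=np.percentile(P[:,2],95); Q=P[P[:,2]>zt-.012][:,:2]*1000
            (cc,s,a)=cv2.minAreaRect(Q.astype(np.float32))
            if np.hypot(cc[0]-c[0],cc[1]-c[1])<20:
                v=Q.mean(0)-cc; print(cam,n,np.round(cc,1),round(a,1),"corner dir deg",np.degrees(np.arctan2(v[1],v[0])).round(1),np.hypot(*v).round(1))
d=grab("scene"); im=d["image"][:,:,::-1]
a=cv2.resize(im[185:275,165:335],None,fx=4.5,fy=4.5,interpolation=cv2.INTER_CUBIC)
cv2.imwrite("pics/c1.png",a)
im=grab("side")["image"][:,:,::-1]; cv2.imwrite("pics/c2.png",cv2.resize(im[120:310,270:440],None,fx=3,fy=3,interpolation=cv2.INTER_CUBIC))
E
```

```text
[[-0.     0.967  0.256  0.141]
 [-0.     0.256 -0.967 -0.532]
 [-1.    -0.     0.     0.219]
 [ 0.     0.     0.     1.   ]]
scene thick [342.  288.5] 81.4 corner dir deg -44.0 15.4
scene thin [501.8 280.3] 10.5 corner dir deg 148.8 14.9
side thick [343.3 290.5] 78.5 corner dir deg -47.5 10.9
side thin [503.3 285.3] 12.7 corner dir deg 125.7 20.8
```

View pics/c1.png

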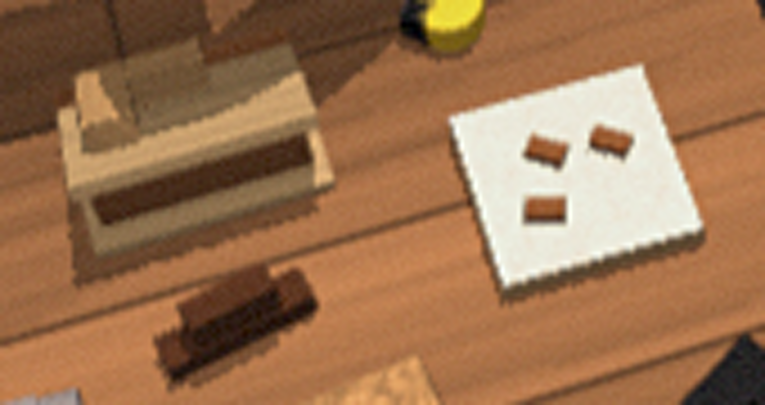

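View pics/c2.png

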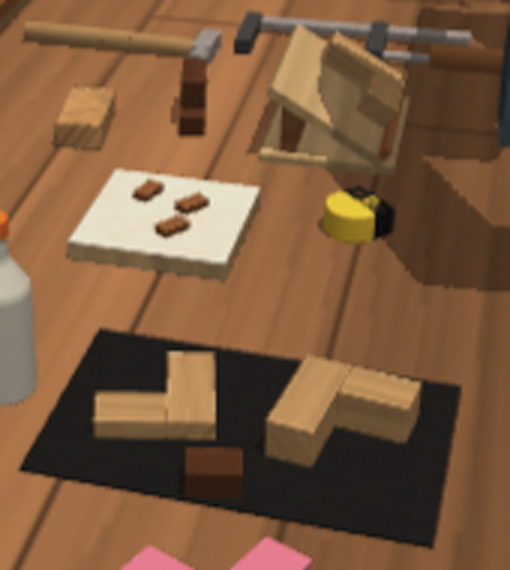

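```bash
cat >> h.py <<'E'
def go(x,y,z,psi=None):
    T=tcp(); d=T[:3,:3].T@(np.array([x,y,z])-T[:3,3]); p=np.degrees(np.arctan2(T[1,2],T[0,2]))
    print("tcp",T[:3,3].round(4),"psi",p.round(2),"tilt",T[2,0].round(4),"F",monitor.get_state()["wrist_force"].round(1),"w",round(monitor.get_state()["width"],4),"t",monitor.get_state()["time"])
    if psi is not None:
        s=-(psi-p); s=(s+180)%360-180; print("spin rad",np.radians(s).round(4)); a=np.radians(psi); D=np.array([x,y,z])-T[:3,3]
        print("after spin tx,ty,tz",np.round([-D[2],-D[0]*np.sin(a)+D[1]*np.cos(a),D[0]*np.cos(a)+D[1]*np.sin(a)],4))
    else: print("tx,ty,tz",d.round(4))
E
python3 -m pendant '[{"spin":-0.125},{"spin":-0.125},{"spin":-0.125},{"spin":-0.125},{"spin":-0.125},{"spin":-0.125},{"spin":-0.125},{"spin":-0.125}]'
python3 -m pendant '[{"spin":-0.125},{"spin":-0.125},{"spin":-0.125},{"spin":-0.125}]'
python3 -c "
from h import *
go(.56,-.33,.22)"
```

```text
tcp [ 0.1408 -0.5317  0.2187] psi -75.17 tilt -1.0 F [ 0.  -0.5 -0.2] w 0.0926 t 1.95
tx,ty,tz [-0.0014  0.4569 -0.0877]validation failed for argument at $[0]...
validation failed for argument at $[0]...
```

```bash

python3 -m pendant '[{"tx":0,"ty":0,"tz":0,"spin":-0.125},{"tx":0,"ty":0,"tz":0,"spin":-0.125}]'
```

```text
time: 2.12
eef_pos: [0.1408, -0.5317, 0.2186]
orientation: [0.611, 0.356, 0.611, -0.356]
wrist_force: [-0.6, -0.8, 0.5]
width: 0.0927
```

```bash

python3 -m pendant '[{"tx":0,"ty":0,"tz":0,"spin":-0.125},{"tx":0,"ty":0,"tz":0,"spin":-0.125},{"tx":0,"ty":0,"tz":0,"spin":-0.125},{"tx":0,"ty":0,"tz":0,"spin":-0.125},{"tx":0,"ty":0,"tz":0,"spin":-0.125}]'
python3 -m pendant '[{"tx":0,"ty":0,"tz":0,"spin":-0.125},{"tx":0,"ty":0,"tz":0,"spin":-0.125},{"tx":0,"ty":0,"tz":0,"spin":-0.125},{"tx":0,"ty":0,"tz":0,"spin":-0.125},{"tx":0,"ty":0,"tz":0,"spin":-0.125}]'
python3 -c "
from h import *
go(.56,-.33,.22)"
```

```text
time: 2.53
eef_pos: [0.1408, -0.5317, 0.2187]
orientation: [0.691, 0.151, 0.691, -0.151]
wrist_force: [-0.1, -0.5, 0.2]
width: 0.093
time: 2.95
eef_pos: [0.1408, -0.5317, 0.2187]
orientation: [0.704, -0.069, 0.704, 0.069]
wrist_force: [-0.3, 0.3, -0.3]
width: 0.0929
tcp [ 0.1408 -0.5317  0.2187] psi 11.13 tilt -1.0 F [-0.3  0.3 -0.3] w 0.0929 t 2.95
tx,ty,tz [-0.0013  0.117   0.4503]
```

```bash

python3 -m pendant '[{"tx":0,"ty":0.01,"tz":0.04,"spin":0},{"tx":0,"ty":0.01,"tz":0.04,"spin":0},{"tx":0,"ty":0.01,"tz":0.04,"spin":0},{"tx":0,"ty":0.01,"tz":0.04,"spin":0},{"tx":0,"ty":0.01,"tz":0.04,"spin":0},{"tx":0,"ty":0.01,"tz":0.04,"spin":0}]'
python3 -m pendant '[{"tx":0,"ty":0.01,"tz":0.04,"spin":0},{"tx":0,"ty":0.01,"tz":0.04,"spin":0},{"tx":0,"ty":0.01,"tz":0.04,"spin":0},{"tx":0,"ty":0.01,"tz":0.04,"spin":0},{"tx":0,"ty":0.01,"tz":0.04,"spin":0},{"tx":0,"ty":0,"tz":0,"spin":0}]'
python3 - <<'E'
from h import *
d=grab("wrist"); save(d,"w1")
go(.56,-.33,.22)
np.savez("w1.npz",P=d["P"],im=d["image"])
for n in["scraper","rack","middle"]:
    for t in vision.trace("wrist",n)[:2]:
        P=d["P"][t["mask"]]; P=P[np.isfinite(P[:,0])]
        zt=np.percentile(P[:,2],95)
        print(n,round(t["confidence"],2),np.round(t["box"]).astype(int),round(zt*1000,1),rect(P,zt-.006,zt+.006),rect(P,zt-.04,zt-.02))
        np.save(f"m_{n}.npy",t["mask"])
E
```

```text
time: 3.45
eef_pos: [0.3669, -0.4268, 0.2188]
orientation: [0.704, -0.066, 0.704, 0.066]
wrist_force: [-0.4, -1.1, 0.2]
width: 0.0931
time: 3.95
eef_pos: [0.5584, -0.3369, 0.2179]
orientation: [0.705, -0.068, 0.703, 0.069]
wrist_force: [-0.9, -0.1, 0.2]
width: 0.0931
tcp [ 0.5555 -0.3388  0.2179] psi 11.08 tilt -1.0 F [-0.4 -0.8 -0. ] w 0.0927 t 4.0
tx,ty,tz [-0.0021  0.0077  0.0061]
scraper 0.67 [354  94 385 195] 59.6 (array([ 604.9, -288.7]), array([28.3, 69.3]), 12.2, 1660, np.float64(58.5)) (array([ 604.6, -288.7]), array([ 29.7, 119.4]), 11.7, 1093, np.float64(24.4))
rack 0.87 [157  13 299 221] 89.4 (array([ 474.5, -283. ]), array([189.8,  56.2]), 89.6, 3827, np.float64(87.5)) (array([ 441. , -283.6]), array([ 38.8, 190.4]), 0.6, 4066, np.float64(59.9))
middle 0.56 [148  80 232 189] 91.5 (array([ 443.2, -337.6]), array([24.2, 39.8]), 0.2, 849, np.float64(90.1)) (array([ 416.4, -310.2]), array([ 88.8, 103.5]), 1.8, 2671, np.float64(59.7))
```

View pics/w1.png

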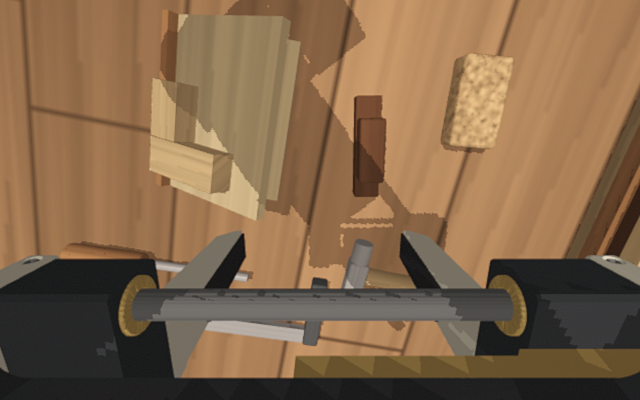

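```bash
python3 -c "
from h import *
go(.6048,-.2887,.029,12)"
```

```text
tcp [ 0.5517 -0.3417  0.2184] psi 10.77 tilt -1.0 F [-0.4  0.5 -0.5] w 0.0929 t 4.15
spin rad -0.0215
after spin tx,ty,tz [0.1894 0.0408 0.063 ]
```

```bash
python3 -m pendant '[{"tx":0,"ty":0.014,"tz":0.021,"spin":-0.0215},{"tx":0.01,"ty":0.0136,"tz":0.021,"spin":0},{"tx":0.03,"ty":0.0136,"tz":0.021,"spin":0},{"tx":0.04,"ty":0,"tz":0,"spin":0},{"tx":0.03,"ty":0,"tz":0,"spin":0},{"tx":0.02,"ty":0,"tz":0,"spin":0},{"tx":0,"ty":0,"tz":0,"spin":0},{"tx":0,"ty":0,"tz":0,"spin":0}]'
python3 -c "
from h import *
go(.6048,-.2887,.029,12)"
```

```text
time: 4.82
eef_pos: [0.6042, -0.2894, 0.0881]
orientation: [0.703, -0.073, 0.704, 0.074]
wrist_force: [0.8, 0.2, -0.0]
width: 0.0931
tcp [ 0.6042 -0.2894  0.0881] psi 11.88 tilt -1.0 F [ 0.8  0.2 -0. ] w 0.0931 t 4.8167
spin rad -0.0021
after spin tx,ty,tz [0.0591 0.0005 0.0007]
```

```bash
python3 -m pendant '[{"tx":0.02,"ty":0.0005,"tz":0.0007,"spin":0},{"tx":0.02,"ty":0,"tz":0,"spin":0},{"tx":0.019,"ty":0,"tz":0,"spin":0},{"tx":0,"ty":0,"tz":0,"spin":0}]'
python3 -m pendant '[{"tx":0,"ty":0,"tz":0,"spin":0},{"tx":0,"ty":0,"tz":0,"spin":0},{"tx":0,"ty":0,"tz":0,"spin":0},{"tx":0,"ty":0,"tz":0,"spin":0},{"tx":0,"ty":0,"tz":0,"spin":0},{"tx":0,"ty":0,"tz":0,"spin":0}]' 0
python3 -c "
from h import *
go(.6048,-.2887,.029,12)"
```

```text
time: 5.15
eef_pos: [0.6051, -0.2882, 0.0287]
orientation: [0.703, -0.073, 0.704, 0.074]
wrist_force: [-0.6, 1.2, 0.4]
width: 0.0925
time: 5.65
eef_pos: [0.6068, -0.2879, 0.0305]
orientation: [0.704, -0.074, 0.703, 0.074]
wrist_force: [-0.0, -0.6, 0.6]
width: 0.0576
tcp [ 0.6068 -0.2879  0.0305] psi 12.01 tilt -1.0 F [-0.  -0.6  0.6] w 0.0576 t 5.65
spin rad 0.0001
after spin tx,ty,tz [ 0.0015 -0.0003 -0.0022]
```

```bash
python3 -m pendant '[{"tx":0,"ty":0,"tz":0,"spin":0},{"tx":0,"ty":0,"tz":0,"spin":0},{"tx":0,"ty":0,"tz":0,"spin":0},{"tx":0,"ty":0,"tz":0,"spin":0},{"tx":0,"ty":0,"tz":0,"spin":0},{"tx":0,"ty":0,"tz":0,"spin":0},{"tx":0,"ty":0,"tz":0,"spin":0}]' 0
python3 -m pendant '[{"tx":-0.02,"ty":0,"tz":0,"spin":0},{"tx":-0.04,"ty":0,"tz":0,"spin":0},{"tx":-0.03,"ty":0,"tz":0,"spin":0},{"tx":0,"ty":0,"tz":0,"spin":0}]'
python3 -c "
from h import *
go(.445,-.008,.12,-1)"
```

```text
time: 6.23
eef_pos: [0.6063, -0.2877, 0.0295]
orientation: [0.703, -0.074, 0.703, 0.074]
wrist_force: [-0.6, 0.3, 0.4]
width: 0.0278
time: 6.57
eef_pos: [0.6101, -0.29, 0.1272]
orientation: [0.706, -0.077, 0.7, 0.071]
wrist_force: [1.1, -1.5, 0.1]
width: 0.0276
tcp [ 0.6101 -0.29    0.1272] psi 12.02 tilt -0.9999 F [ 1.1 -1.5  0.1] w 0.0276 t 6.5667
spin rad 0.2272
after spin tx,ty,tz [ 0.0072  0.2791 -0.17  ]
```

```bash
python3 -m pendant '[{"tx":0,"ty":0,"tz":0,"spin":0.1136},{"tx":0,"ty":0,"tz":0,"spin":0.1136},{"tx":0,"ty":0.04,"tz":0,"spin":0},{"tx":0,"ty":0.04,"tz":0,"spin":0},{"tx":0,"ty":0.04,"tz":0,"spin":0},{"tx":0,"ty":0.04,"tz":-0.01,"spin":0},{"tx":0,"ty":0.035,"tz":-0.02,"spin":0},{"tx":0,"ty":0.035,"tz":-0.02,"spin":0}]'
python3 -m pendant '[{"tx":0,"ty":0.035,"tz":-0.02,"spin":0},{"tx":0,"ty":0.015,"tz":-0.025,"spin":0},{"tx":0,"ty":0,"tz":-0.02,"spin":0},{"tx":0,"ty":0,"tz":0,"spin":0},{"tx":0,"ty":0,"tz":0,"spin":0}]'
python3 - <<'E'
from h import *
d=grab("wrist"); save(d,"w2")
go(.5,-.008,.0525,-1)
d=grab("side"); save(d,"s2")
E
```

```text
time: 7.23
eef_pos: [0.5596, -0.0548, 0.1187]
orientation: [0.707, 0.006, 0.707, -0.006]
wrist_force: [0.5, -0.2, -0.1]
width: 0.0278
time: 7.65
eef_pos: [0.4956, -0.0052, 0.1195]
orientation: [0.707, 0.006, 0.707, -0.006]
wrist_force: [-0.1, -0.2, -1.4]
width: 0.0282
tcp [ 0.4969 -0.0058  0.1197] psi -1.01 tilt -1.0 F [ 0.7 -0.6 -0.4] w 0.0276 t 7.7
spin rad -0.0002
after spin tx,ty,tz [ 0.0672 -0.0022  0.0032]
```

View pics/w2.png

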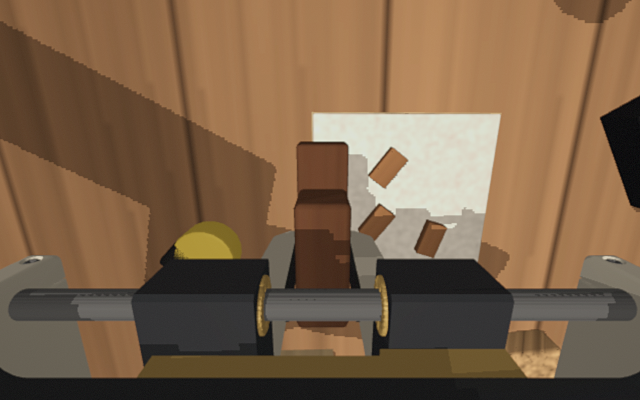

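View pics/s2.png

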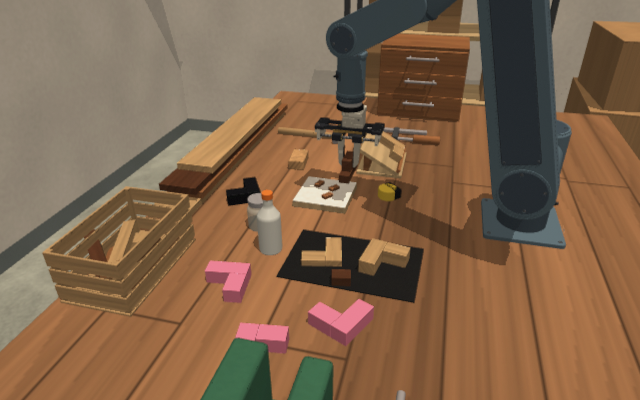

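```bash
python3 -m pendant '[{"tx":0.02,"ty":-0.002,"tz":0,"spin":0},{"tx":0.02,"ty":0,"tz":0,"spin":0},{"tx":0.015,"ty":0,"tz":0,"spin":0},{"tx":0.007,"ty":0,"tz":0,"spin":0},{"tx":0.003,"ty":0,"tz":0,"spin":0},{"tx":0,"ty":0,"tz":0,"spin":0},{"tx":0,"ty":0,"tz":0,"spin":0}]'
python3 - <<'E'
from h import *
d=grab("side"); save(d,"s3"); cv2.imwrite("pics/s3c.png",cv2.resize(d["image"][140:220,280:400,::-1],None,fx=6,fy=6,interpolation=cv2.INTER_CUBIC))
go(.5,-.008,.0525,-1)
E
```

```text
time: 8.33
eef_pos: [0.4973, -0.0081, 0.0551]
orientation: [0.707, 0.006, 0.707, -0.006]
wrist_force: [0.5, -0.4, -1.4]
width: 0.0279
tcp [ 0.4974 -0.0081  0.0554] psi -1.03 tilt -1.0 F [-0.3  0.2 -1.8] w 0.0277 t 8.3833
spin rad -0.0005
after spin tx,ty,tz [0.0029 0.0001 0.0026]
```

View pics/s3c.png

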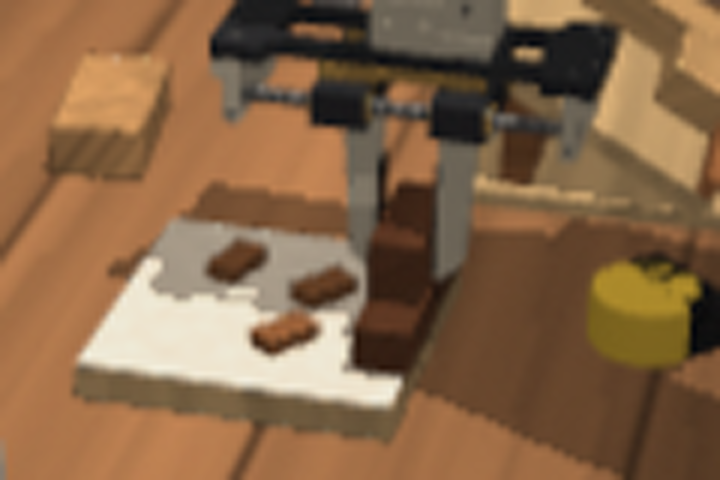

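```bash
python3 -m pendant '[{"tx":0.0025,"ty":0,"tz":0,"spin":0},{"tx":0,"ty":0,"tz":0.01,"spin":0},{"tx":0,"ty":0,"tz":0.012,"spin":0},{"tx":0,"ty":0,"tz":0.012,"spin":0},{"tx":0,"ty":0,"tz":0.012,"spin":0},{"tx":0,"ty":0,"tz":0.012,"spin":0},{"tx":0,"ty":0,"tz":0.012,"spin":0}]'
python3 - <<'E'
from h import *
d=grab("side"); save(d,"s4"); cv2.imwrite("pics/s4c.png",cv2.resize(d["image"][140:220,280:400,::-1],None,fx=6,fy=6,interpolation=cv2.INTER_CUBIC))
go(.66,-.009,.0525,-1)
E
```

```text
time: 8.97
eef_pos: [0.568, -0.009, 0.0526]
orientation: [0.707, 0.006, 0.707, -0.006]
wrist_force: [-0.0, 0.1, -1.2]
width: 0.0278
tcp [ 0.5707 -0.0094  0.0529] psi -1.03 tilt -1.0 F [ 3.3  0.4 -1.9] w 0.0277 t 9.0167
spin rad -0.0006
after spin tx,ty,tz [0.0004 0.002  0.0893]
```

View pics/s4c.png

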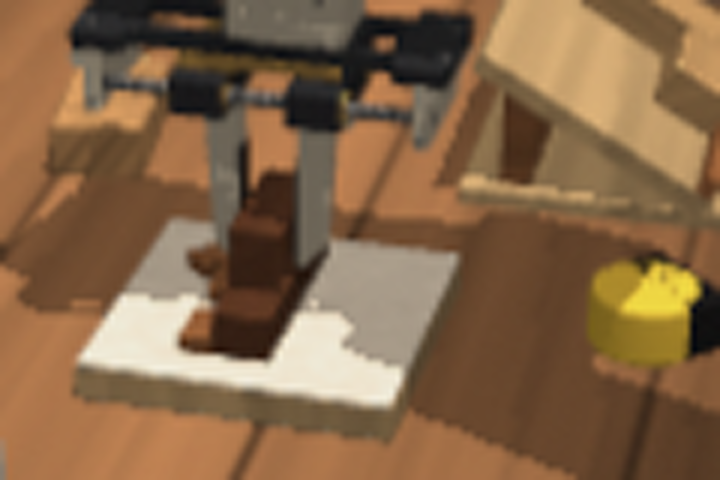

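```bash
python3 -m pendant '[{"tx":0,"ty":0,"tz":0.012,"spin":0},{"tx":0,"ty":0,"tz":0.012,"spin":0},{"tx":0,"ty":0,"tz":0.012,"spin":0},{"tx":0,"ty":0,"tz":0.012,"spin":0},{"tx":0,"ty":0,"tz":0.012,"spin":0},{"tx":0,"ty":0,"tz":0.012,"spin":0},{"tx":0,"ty":0,"tz":0.012,"spin":0},{"tx":0,"ty":0,"tz":0.01,"spin":0}]'
python3 -m pendant '[{"tx":0,"ty":0,"tz":0.006,"spin":0},{"tx":0,"ty":0,"tz":0,"spin":0},{"tx":0,"ty":0,"tz":0,"spin":0}]'
python3 - <<'E'
from h import *
d=grab("side"); save(d,"s5"); cv2.imwrite("pics/s5c.png",cv2.resize(d["image"][140:220,250:370,::-1],None,fx=6,fy=6,interpolation=cv2.INTER_CUBIC))
go(.66,-.009,.0525,-1)
d=grab("scene"); cv2.imwrite("pics/c5.png",cv2.resize(d["image"][190:290,240:360,::-1],None,fx=6,fy=6,interpolation=cv2.INTER_CUBIC))
E
```

```text
time: 9.68
eef_pos: [0.6615, -0.0106, 0.0523]
orientation: [0.707, 0.006, 0.707, -0.006]
wrist_force: [0.1, -0.3, -1.7]
width: 0.0277
time: 9.93
eef_pos: [0.6662, -0.0107, 0.052]
orientation: [0.707, 0.006, 0.707, -0.006]
wrist_force: [-1.2, -0.3, -1.0]
width: 0.0276
tcp [ 0.6658 -0.0106  0.052 ] psi -1.01 tilt -1.0 F [ 0.2  0.2 -1.3] w 0.0279 t 9.9833
spin rad -0.0001
after spin tx,ty,tz [-0.0005  0.0015 -0.0058]
```

View pics/s5c.png

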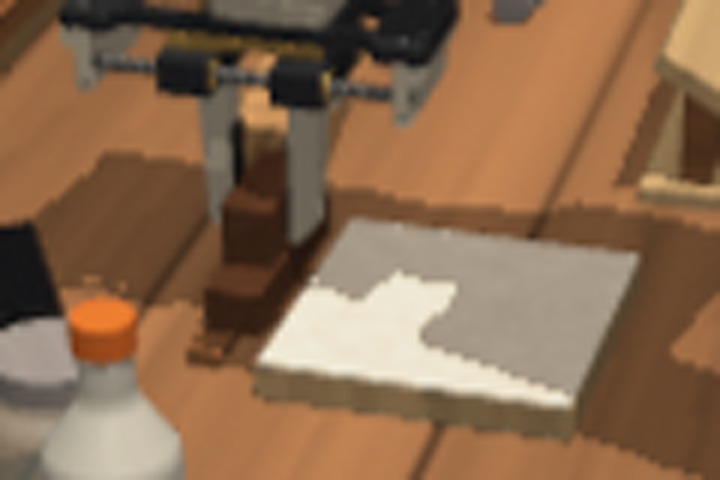

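View pics/c5.png

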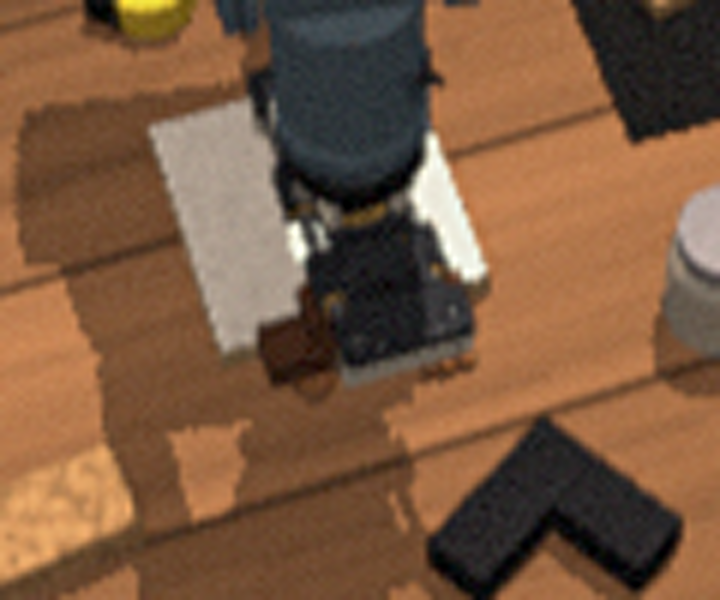

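```bash
python3 -m pendant '[{"tx":-0.03,"ty":0,"tz":0,"spin":0},{"tx":-0.04,"ty":0,"tz":-0.005,"spin":0},{"tx":0,"ty":-0.04,"tz":-0.01,"spin":0},{"tx":0,"ty":-0.04,"tz":-0.01,"spin":0},{"tx":0,"ty":-0.04,"tz":-0.01,"spin":0},{"tx":0,"ty":-0.04,"tz":-0.01,"spin":0},{"tx":0,"ty":-0.04,"tz":-0.01,"spin":0},{"tx":0,"ty":-0.04,"tz":-0.005,"spin":0}]'
python3 -m pendant '[{"tx":0.03,"ty":-0.02,"tz":0,"spin":0},{"tx":0.03,"ty":0,"tz":0,"spin":0},{"tx":0.02,"ty":0,"tz":0,"spin":0},{"tx":0,"ty":0,"tz":0,"spin":0},{"tx":0,"ty":0,"tz":0,"spin":0}]'
python3 - <<'E'
from h import *
go(.605,-.27,.0295,-1)
d=grab("side"); save(d,"s6"); cv2.imwrite("pics/s6c.png",cv2.resize(d["image"][110:220,230:380,::-1],None,fx=5,fy=5,interpolation=cv2.INTER_CUBIC))
E
```

```text
time: 10.7
eef_pos: [0.6002, -0.2509, 0.1225]
orientation: [0.707, 0.006, 0.707, -0.006]
wrist_force: [0.8, 0.3, -1.0]
width: 0.0279
time: 11.12
eef_pos: [0.6005, -0.269, 0.0412]
orientation: [0.706, 0.007, 0.708, -0.006]
wrist_force: [0.1, 0.0, -0.6]
width: 0.0279
tcp [ 0.6005 -0.269   0.0412] psi -1.03 tilt -1.0 F [ 0.1  0.  -0.6] w 0.0279 t 11.1167
spin rad -0.0005
after spin tx,ty,tz [ 0.0117 -0.0009  0.0045]
```

View pics/s6c.png

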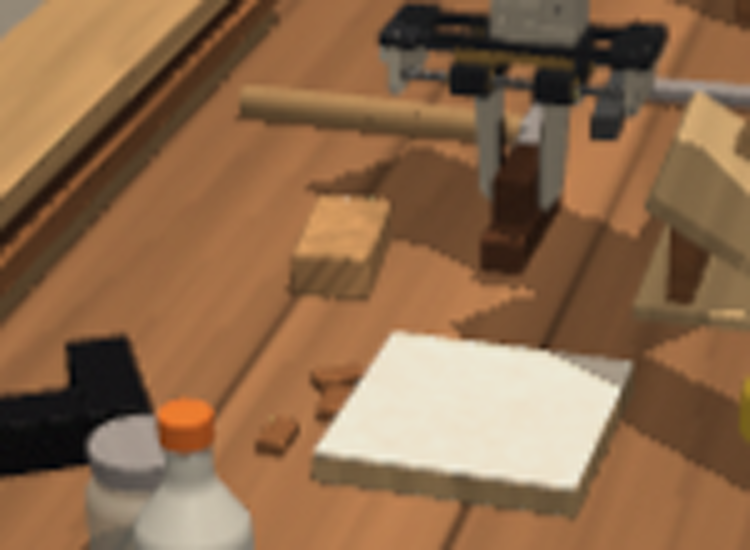

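Three chips are clear of the board at crop (335,375), (330,400), (278,437). Now I'll set the scraper down.

```bash
python3 -m pendant '[{"tx":0.007,"ty":0,"tz":0,"spin":0},{"tx":0.004,"ty":0,"tz":0,"spin":0},{"tx":0.0015,"ty":0,"tz":0,"spin":0},{"tx":0,"ty":0,"tz":0,"spin":0},{"tx":0,"ty":0,"tz":0,"spin":0}]'
python3 -m pendant '[{"tx":0,"ty":0,"tz":0,"spin":0},{"tx":0,"ty":0,"tz":0,"spin":0},{"tx":0,"ty":0,"tz":0,"spin":0},{"tx":0,"ty":0,"tz":0,"spin":0},{"tx":0,"ty":0,"tz":0,"spin":0}]' 0.07
python3 - <<'E'
from h import *
go(.605,-.27,.0295,-1)
d=grab("scene")
for t in vision.trace("scene","chip1")[:4]:
  P=d["P"][t["mask"]]; P=P[np.isfinite(P[:,0])]; print(round(t["confidence"],2),t["box"],P.mean(0).round(3))
E
```

```text
time: 11.58
eef_pos: [0.6021, -0.2695, 0.0301]
orientation: [0.707, 0.006, 0.707, -0.006]
wrist_force: [-0.3, 0.6, -1.3]
width: 0.0278
time: 12.0
eef_pos: [0.6019, -0.2698, 0.0298]
orientation: [0.707, 0.006, 0.707, -0.006]
wrist_force: [0.1, 0.5, -0.3]
width: 0.0564
tcp [ 0.6019 -0.2698  0.0298] psi -1.02 tilt -1.0 F [ 0.1  0.5 -0.3] w 0.0564 t 12.0
spin rad -0.0003
after spin tx,ty,tz [ 0.0003 -0.0002  0.0031]
0.44 [295.0, 243.0, 303.8, 249.3] [ 0.662 -0.018  0.01 ]
```

```bash
python3 -m pendant '[{"tx":-0.03,"ty":0,"tz":0,"spin":0},{"tx":-0.04,"ty":0,"tz":0,"spin":0},{"tx":-0.04,"ty":0,"tz":0,"spin":0.08},{"tx":-0.035,"ty":0.02,"tz":0,"spin":0.08},{"tx":-0.02,"ty":0.036,"tz":0,"spin":0},{"tx":-0.02,"ty":0.036,"tz":0,"spin":0},{"tx":0,"ty":0.041,"tz":-0.007,"spin":0},{"tx":0,"ty":0.041,"tz":-0.007,"spin":0}]' 0.093
python3 -m pendant '[{"tx":0,"ty":0.041,"tz":-0.007,"spin":0},{"tx":0,"ty":0.041,"tz":-0.007,"spin":0},{"tx":0,"ty":0.041,"tz":-0.007,"spin":0},{"tx":0,"ty":0.041,"tz":-0.007,"spin":0},{"tx":0,"ty":0.041,"tz":-0.01,"spin":0},{"tx":0,"ty":0.041,"tz":-0.02,"spin":0},{"tx":0,"ty":0.041,"tz":-0.02,"spin":0},{"tx":0,"ty":0.041,"tz":-0.02,"spin":0}]'
python3 - <<'E'
from h import *
go(.42,.27,.22,-10)
E
```

```text
time: 12.77
eef_pos: [0.6181, -0.0949, 0.2167]
orientation: [0.706, 0.063, 0.703, -0.063]
wrist_force: [-0.0, 1.1, 0.0]
width: 0.0931
time: 13.43
eef_pos: [0.5812, 0.2344, 0.2146]
orientation: [0.704, 0.063, 0.704, -0.063]
wrist_force: [-0.0, -0.3, 0.4]
width: 0.093
tcp [0.5812 0.2344 0.2146] psi -10.19 tilt -1.0 F [-0.  -0.3  0.4] w 0.093 t 13.4333
spin rad -0.0033
after spin tx,ty,tz [-0.0054  0.0071 -0.1649]
```

```bash
python3 -m pendant '[{"tx":0,"ty":0,"tz":-0.041,"spin":0},{"tx":0,"ty":0,"tz":-0.041,"spin":0},{"tx":0,"ty":0,"tz":-0.041,"spin":0},{"tx":0,"ty":0,"tz":-0.03,"spin":0},{"tx":0,"ty":0,"tz":0,"spin":0},{"tx":0,"ty":0,"tz":0,"spin":0}]'
cat >> h.py <<'E'
def Lfit(P,ztop,half=.006,nominal=None):
    "fit 100x100 L from top points: P Nx3; returns centre mm, yaw deg, from rasterised template matching by optimisation"
    from scipy.optimize import minimize
    Q=P[(abs(P[:,2]-ztop)<half)][:,:2]*1000
    (c,s,a)=cv2.minAreaRect(Q.astype(np.float32))
    def sd(p):
        t=np.radians(p[2]); q=(Q-p[:2])@np.array([[np.cos(t),-np.sin(t)],[np.sin(t),np.cos(t)]])
        x,y=q.T
        out=np.maximum(np.maximum(abs(x),abs(y))-50,0)          # outside square
        notch=np.clip(np.minimum(x,y)+10,0,None)             # inside notch
        return np.mean(np.minimum(out,20)**1)+np.mean(np.minimum(notch,25))
    best=None
    for k in range(4):
        for da in(-6,0,6):
            r=minimize(sd,[c[0],c[1],a+90*k+da],method="Nelder-Mead",options=dict(xatol=.05,fatol=1e-4))
            if best is None or r.fun<best.fun: best=r
    p=best.x; return np.round(p[:2],1),round((p[2]+180)%360-180,1),"cost",round(best.fun,2),"n",len(Q),"rect",np.round(c,1),np.round(s,1),round(a,1)
E
python3 - <<'E'
from h import *
go(.42,.27,.22,-10)
d=grab("wrist"); save(d,"w3")
for n in["thick","thin","offcut"]:
    for t in vision.trace("wrist",n)[:3]:
        P=d["P"][t["mask"]]; P=P[np.isfinite(P[:,0])]
        zt=np.percentile(P[:,2],90)
        print(n,round(t["confidence"],2),np.round(t["box"]).astype(int),round(zt*1000,1),Lfit(P,zt) if n!="offcut" else rect(P,zt-.006,zt+.006))
E
```

```text
time: 13.93
eef_pos: [0.4303, 0.2601, 0.2154]
orientation: [0.705, 0.062, 0.704, -0.062]
wrist_force: [0.2, 0.8, 0.1]
width: 0.0929
tcp [0.4303 0.2601 0.2154] psi -10.06 tilt -1.0 F [0.2 0.8 0.1] w 0.0929 t 13.9333
spin rad -0.0011
after spin tx,ty,tz [-0.0046  0.008  -0.0118]
thick 0.89 [599 230 639 268] 34.0 (array([851.1, 100.6]), np.float64(68.1), 'cost', np.float64(0.0), 'n', 153, 'rect', array([805.1,  93.5]), array([20.8, 16.5]), 78.5)
thick 0.88 [207   0 245  12] 30.2 (array([367.4, 485.9]), np.float64(73.6), 'cost', np.float64(0.0), 'n', 79, 'rect', array([367.4, 462.7]), array([ 5.3, 22.7]), 79.6)
thick 0.67 [486   0 554  21] 35.3 (array([666.1, 424.8]), np.float64(73.7), 'cost', np.float64(0.0), 'n', 295, 'rect', array([666.1, 404.6]), array([11.8, 42.2]), 79.7)
thin 0.84 [327  94 412 203] 21.8 (array([504. , 282.8]), np.float64(-76.8), 'cost', np.float64(0.0), 'n', 4521, 'rect', array([503.9, 282.9]), array([99.7, 99.8]), 13.2)
offcut 0.6 [281  56 329 102] 29.8 (array([433.1, 377.3]), array([44.6, 32.1]), 12.0, 1245, np.float64(28.8))
```

View pics/w3.png

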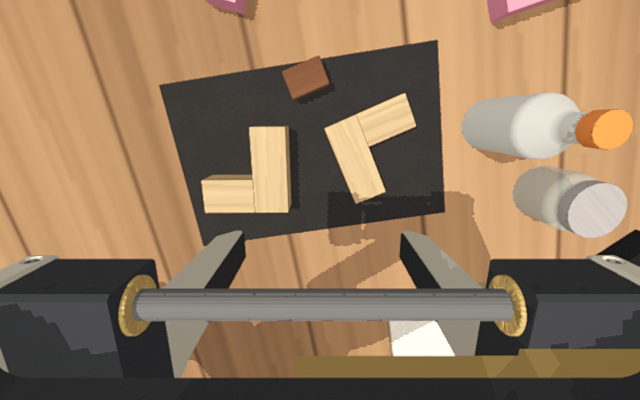

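```bash
python3 - <<'E'
from h import *
go(.42,.27,.22,-10)
d=grab("wrist"); P=d["P"].reshape(-1,3); P=P[np.isfinite(P[:,0])]
m=(np.hypot(P[:,0]-.343,P[:,1]-.289)<.085)&(P[:,2]>.032)
zt=np.median(P[m][:,2]); print(zt,Lfit(P[m],zt))
m=(np.hypot(P[:,0]-.503,P[:,1]-.283)<.075)&(P[:,2]>.016)
zt=np.median(P[m][:,2]); print(zt,Lfit(P[m],zt))
E
```

```text
tcp [0.4328 0.2593 0.2147] psi -10.24 tilt -1.0 F [ 0.3  0.  -0.1] w 0.093 t 14.1333
spin rad -0.0042
after spin tx,ty,tz [-0.0053  0.0083 -0.0145]
0.31581646255663814 (array([400. , 318.5]), np.float64(61.4), 'cost', np.float64(0.0), 'n', 16818, 'rect', array([389.2, 286.6]), array([34.2, 74.7]), 71.8)
0.3196657495125128 (array([471.6, 299.3]), np.float64(74.7), 'cost', np.float64(0.0), 'n', 17849, 'rect', array([471.6, 276.2]), array([23.5, 88.7]), 84.6)
```

```bash
python3 - <<'E'
from h import *
d=grab("wrist"); P=d["P"].reshape(-1,3); P=P[np.isfinite(P[:,0])&(P[:,2]<.06)]
np.save("matP.npy",P)
m=(np.hypot(P[:,0]-.343,P[:,1]-.289)<.085)&(P[:,2]>.032)
zt=np.median(P[m][:,2]); print(zt,Lfit(P[m],zt))
m=(np.hypot(P[:,0]-.503,P[:,1]-.283)<.075)&(P[:,2]>.016)
zt=np.median(P[m][:,2]); print(zt,Lfit(P[m],zt))
def g(c,yaw,px,py):
    t=np.radians(yaw); return np.round(np.array(c)+np.array([[np.cos(t),-np.sin(t)],[np.sin(t),np.cos(t)]])@[px,py],1)
E
```

```text
0.03880070510840927 (array([343.6, 289.7]), np.float64(80.3), 'cost', np.float64(0.0), 'n', 4720, 'rect', array([343.6, 289.5]), array([100. , 100.2]), 80.3)
0.02084701796179378 (array([504. , 282.8]), np.float64(-76.8), 'cost', np.float64(0.0), 'n', 4585, 'rect', array([504. , 282.8]), array([ 99.9, 100. ]), 13.2)
```

```bash
python3 - <<'E'
from h import *
go(.3735,.2866,.010,-9.7)
E
```

```text
tcp [0.4326 0.2592 0.2144] psi -10.25 tilt -1.0 F [ 0.3 -0.4  0.2] w 0.0928 t 14.2333
spin rad -0.0096
after spin tx,ty,tz [ 0.2044  0.0171 -0.0628]
```

```bash
python3 -m pendant '[{"tx":0,"ty":0.008,"tz":-0.03,"spin":-0.0096},{"tx":0.03,"ty":0.009,"tz":-0.0328,"spin":0},{"tx":0.04,"ty":0,"tz":0,"spin":0},{"tx":0.04,"ty":0,"tz":0,"spin":0},{"tx":0.03,"ty":0,"tz":0,"spin":0},{"tx":0,"ty":0,"tz":0,"spin":0},{"tx":0,"ty":0,"tz":0,"spin":0}]' 0.065
python3 - <<'E'
from h import *
go(.3735,.2866,.010,-9.7)
d=grab("wrist"); save(d,"w4")
E
```

```text
time: 14.82
eef_pos: [0.3745, 0.2853, 0.0761]
orientation: [0.703, 0.059, 0.706, -0.06]
wrist_force: [0.0, -0.5, 0.6]
width: 0.0652
tcp [0.3745 0.2853 0.0761] psi -9.68 tilt -1.0 F [ 0.  -0.5  0.6] w 0.0652 t 14.8167
spin rad 0.0004
after spin tx,ty,tz [ 0.0661  0.0011 -0.0012]
```

View pics/w4.png

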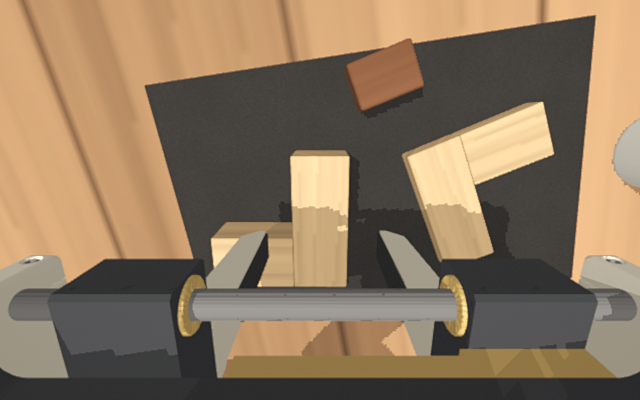

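```bash
python3 -m pendant '[{"tx":0.02,"ty":0.003,"tz":-0.001,"spin":0},{"tx":0.02,"ty":0.001,"tz":0,"spin":0},{"tx":0.015,"ty":0,"tz":0,"spin":0},{"tx":0.008,"ty":0,"tz":0,"spin":0},{"tx":0.003,"ty":0,"tz":0,"spin":0},{"tx":0,"ty":0,"tz":0,"spin":0}]'
python3 -m pendant '[{"tx":0,"ty":0,"tz":0,"spin":0},{"tx":0,"ty":0,"tz":0,"spin":0},{"tx":0,"ty":0,"tz":0,"spin":0},{"tx":0,"ty":0,"tz":0,"spin":0},{"tx":0,"ty":0,"tz":0,"spin":0},{"tx":0,"ty":0,"tz":0,"spin":0}]' 0
python3 - <<'E'
from h import *
go(.3735,.2866,.010,-9.7)
E
```

```text
time: 15.37
eef_pos: [0.3757, 0.2904, 0.012]
orientation: [0.705, 0.06, 0.704, -0.059]
wrist_force: [-0.5, -0.3, -0.3]
width: 0.0651
time: 15.87
eef_pos: [0.3747, 0.2902, 0.0117]
orientation: [0.705, 0.06, 0.704, -0.059]
wrist_force: [-1.6, -0.6, 6.2]
width: 0.0398
tcp [0.3747 0.2902 0.0117] psi -9.64 tilt -1.0 F [-1.6 -0.6  6.2] w 0.0398 t 15.8667
spin rad 0.0011
after spin tx,ty,tz [ 0.0017 -0.0038 -0.0006]
```

```bash
python3 -m pendant '[{"tx":-0.01,"ty":0,"tz":0,"spin":0},{"tx":-0.02,"ty":0,"tz":0,"spin":0},{"tx":-0.03,"ty":0,"tz":0,"spin":0},{"tx":-0.03,"ty":0,"tz":0,"spin":0},{"tx":-0.03,"ty":0,"tz":0,"spin":-0.12},{"tx":0,"ty":0,"tz":0,"spin":-0.12},{"tx":0,"ty":0,"tz":0,"spin":-0.125},{"tx":0,"ty":0,"tz":0,"spin":-0.125}]'
python3 -m pendant '[{"tx":0,"ty":0,"tz":0,"spin":-0.125},{"tx":0,"ty":0,"tz":0,"spin":-0.125},{"tx":0,"ty":0,"tz":0,"spin":-0.125},{"tx":0,"ty":0,"tz":0,"spin":-0.125},{"tx":0,"ty":0,"tz":0,"spin":-0.125},{"tx":0,"ty":0,"tz":0,"spin":-0.125},{"tx":0,"ty":0,"tz":0,"spin":-0.125},{"tx":0,"ty":0,"tz":0,"spin":-0.125}]'
python3 -m pendant '[{"tx":0,"ty":0,"tz":0,"spin":-0.125},{"tx":0,"ty":0,"tz":0,"spin":-0.125},{"tx":0,"ty":0,"tz":0,"spin":0}]'
python3 - <<'E'
from h import *
go(.5618,.0205,.0297,90.06)
d=grab("side"); save(d,"s7")
E
```

```text
time: 16.53
eef_pos: [0.3747, 0.2901, 0.1315]
orientation: [0.698, -0.115, 0.697, 0.116]
wrist_force: [-0.4, 0.1, -3.0]
width: 0.0404
time: 17.2
eef_pos: [0.3742, 0.2898, 0.1306]
orientation: [0.556, -0.436, 0.557, 0.436]
wrist_force: [0.6, 0.1, -1.4]
width: 0.0397
time: 17.45
eef_pos: [0.3742, 0.2898, 0.1306]
orientation: [0.498, -0.501, 0.499, 0.502]
wrist_force: [-1.3, -0.2, -3.5]
width: 0.0396
tcp [0.3742 0.2898 0.1306] psi 90.33 tilt -1.0 F [-1.3 -0.2 -3.5] w 0.0396 t 17.45
spin rad 0.0047
after spin tx,ty,tz [ 0.1009 -0.1873 -0.2695]
```

View pics/s7.png

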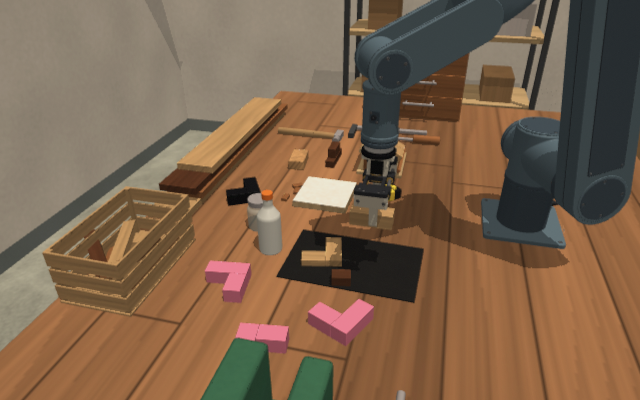

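```bash
python3 -m pendant '[{"tx":0,"ty":-0.02,"tz":-0.03,"spin":0.0047},{"tx":0,"ty":-0.028,"tz":-0.04,"spin":0},{"tx":0,"ty":-0.028,"tz":-0.04,"spin":0},{"tx":0,"ty":-0.028,"tz":-0.04,"spin":0},{"tx":0,"ty":-0.028,"tz":-0.04,"spin":0},{"tx":0,"ty":-0.028,"tz":-0.04,"spin":0},{"tx":0,"ty":-0.0273,"tz":-0.0395,"spin":0},{"tx":0.02,"ty":0,"tz":0,"spin":0}]'
python3 -m pendant '[{"tx":0.03,"ty":0,"tz":0,"spin":0},{"tx":0.02,"ty":0,"tz":0,"spin":0},{"tx":0.01,"ty":0,"tz":0,"spin":0},{"tx":0,"ty":0,"tz":0,"spin":0},{"tx":0,"ty":0,"tz":0,"spin":0}]'
python3 - <<'E'
from h import *
go(.5618,.0205,.0297,90.06)
d=grab("side"); save(d,"s8"); cv2.imwrite("pics/s8c.png",cv2.resize(d["image"][140:220,270:390,::-1],None,fx=6,fy=6,interpolation=cv2.INTER_CUBIC))
E
```

```text
time: 18.17
eef_pos: [0.545, 0.0477, 0.1144]
orientation: [0.505, -0.501, 0.501, 0.493]
wrist_force: [2.3, 0.6, -1.1]
width: 0.0397
time: 18.58
eef_pos: [0.537, 0.0548, 0.0511]
orientation: [0.501, -0.499, 0.501, 0.499]
wrist_force: [0.8, 0.0, -1.1]
width: 0.0392
tcp [0.537  0.0548 0.0511] psi 89.71 tilt -1.0 F [ 0.8  0.  -1.1] w 0.0392 t 18.5833
spin rad -0.0061
after spin tx,ty,tz [ 0.0214 -0.0248 -0.0343]
```

View pics/s8c.png

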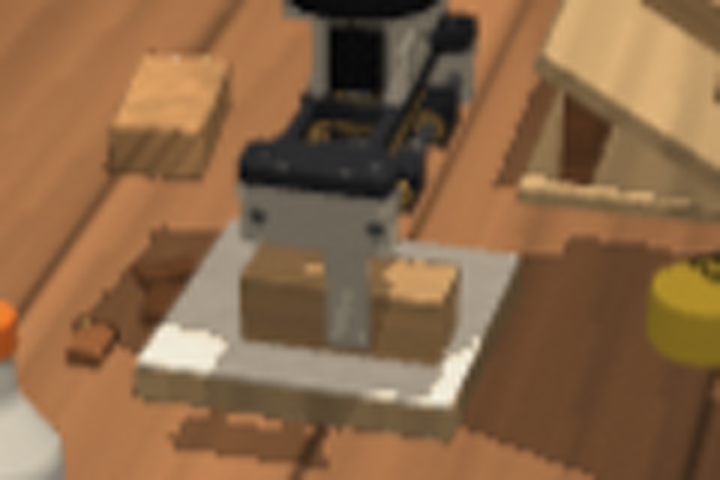

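```bash
python3 -m pendant '[{"tx":0,"ty":-0.0125,"tz":-0.017,"spin":-0.0061},{"tx":0,"ty":-0.0125,"tz":-0.017,"spin":0},{"tx":0.005,"ty":0,"tz":0,"spin":0},{"tx":0.01,"ty":0,"tz":0,"spin":0},{"tx":0.004,"ty":0,"tz":0,"spin":0},{"tx":0,"ty":0,"tz":0,"spin":0},{"tx":0,"ty":0,"tz":0,"spin":0}]'
python3 - <<'E'
from h import *
go(.5618,.0205,.0297,90.06)
d=grab("wrist"); save(d,"w8")
E
```

```text
time: 19.22
eef_pos: [0.5612, 0.0214, 0.0318]
orientation: [0.499, -0.5, 0.499, 0.501]
wrist_force: [0.6, -0.3, -1.9]
width: 0.0396
tcp [0.5612 0.0214 0.0318] psi 90.18 tilt -1.0 F [ 0.6 -0.3 -1.9] w 0.0396 t 19.2167
spin rad 0.0021
after spin tx,ty,tz [ 0.0021 -0.0006 -0.0009]
```

View pics/w8.png

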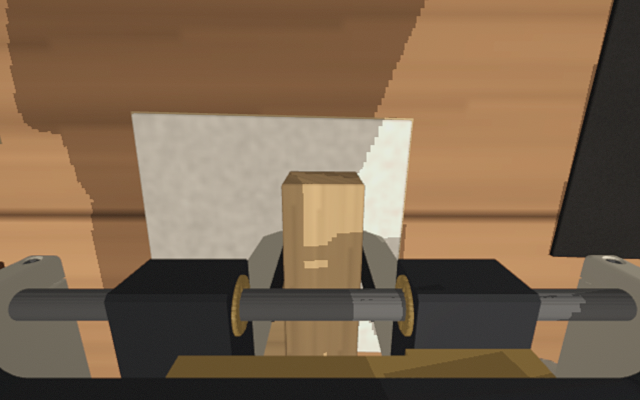

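```bash
python3 -m pendant '[{"tx":0.0015,"ty":0,"tz":0,"spin":0},{"tx":0.001,"ty":0,"tz":0,"spin":0},{"tx":0.0005,"ty":0,"tz":0,"spin":0},{"tx":0,"ty":0,"tz":0,"spin":0}]'
python3 -c "
from h import *
go(.5618,.0205,.0297,90.06)"
```

```text
time: 19.6
eef_pos: [0.5622, 0.0209, 0.0296]
orientation: [-0.499, 0.501, -0.499, -0.501]
wrist_force: [-1.2, 2.2, 2.4]
width: 0.0401
tcp [0.5622 0.0209 0.0296] psi 90.15 tilt -1.0 F [-1.2  2.2  2.4] w 0.0401 t 19.6
spin rad 0.0016
after spin tx,ty,tz [-0.0001  0.0004 -0.0004]
```

```bash
python3 -m pendant '[{"tx":0,"ty":0,"tz":0,"spin":0},{"tx":0,"ty":0,"tz":0,"spin":0},{"tx":0,"ty":0,"tz":0,"spin":0},{"tx":0,"ty":0,"tz":0,"spin":0}]' 0.06
python3 -m pendant '[{"tx":-0.02,"ty":0,"tz":0,"spin":0},{"tx":-0.04,"ty":0,"tz":0,"spin":0},{"tx":-0.04,"ty":0,"tz":0,"spin":0},{"tx":-0.04,"ty":0,"tz":0,"spin":0},{"tx":-0.03,"ty":0,"tz":0,"spin":0},{"tx":0,"ty":0,"tz":0,"spin":0},{"tx":0,"ty":0,"tz":0,"spin":0}]' 0.065
cat >>h.py <<'E'
def look(n,c,zlo,zhi,rad=.085,cam="wrist"):
    d=grab(cam); save(d,n); P=d["P"].reshape(-1,3); P=P[np.isfinite(P[:,0])]
    m=(np.hypot(P[:,0]-c[0],P[:,1]-c[1])<rad)&(P[:,2]>zlo)&(P[:,2]<zhi)
    zt=np.median(P[m][:,2]); print("z",zt.round(4),Lfit(P[m],zt)); return d
E
python3 - <<'E'
from h import *
go(.5618,.0205,.0297,90.06)
d=look("w9",(.567,-.009),.04,.075)
P=d["P"].reshape(-1,3); P=P[np.isfinite(P[:,0])]
m=(np.hypot(P[:,0]-.567,P[:,1]+.009)<.13); print(rect(P[m],.015,.029))
E
```

```text
time: 19.93
eef_pos: [0.5622, 0.0205, 0.0291]
orientation: [-0.499, 0.501, -0.499, -0.501]
wrist_force: [-0.2, 0.3, 0.3]
width: 0.0587
time: 20.52
eef_pos: [0.5634, 0.0203, 0.2013]
orientation: [-0.5, 0.502, -0.498, -0.499]
wrist_force: [-0.6, -0.3, -1.0]
width: 0.0649
tcp [0.5634 0.0203 0.2013] psi 90.14 tilt -1.0 F [-0.6 -0.3 -1. ] w 0.0649 t 20.5167
spin rad 0.0015
after spin tx,ty,tz [0.1716 0.0016 0.0002]
z 0.0568 (array([567.8,  -9.2]), np.float64(179.6), 'cost', np.float64(0.0), 'n', 5237, 'rect', array([568.1,  -9. ]), array([ 99.9, 100.1]), 89.6)
(array([567. ,  -9.3]), array([162.3, 162.5]), 88.7, 12236, np.float64(20.8))
```

View pics/w9.png

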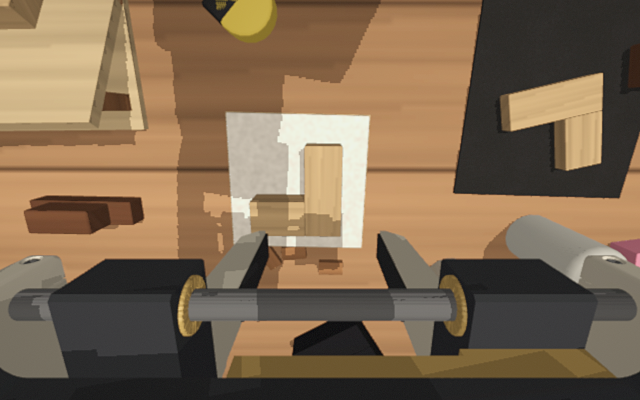

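```bash
python3 -m pendant '[{"tx":-0.02,"ty":0,"tz":-0.03,"spin":0},{"tx":-0.005,"ty":0.016,"tz":-0.037,"spin":0},{"tx":0,"ty":0.016,"tz":-0.038,"spin":0},{"tx":0,"ty":0.016,"tz":-0.038,"spin":0},{"tx":0,"ty":0.016,"tz":-0.038,"spin":0},{"tx":0,"ty":0.016,"tz":-0.038,"spin":0},{"tx":0,"ty":0.016,"tz":-0.038,"spin":0},{"tx":0,"ty":0.016,"tz":-0.038,"spin":0}]'
python3 -m pendant '[{"tx":0,"ty":0.01,"tz":-0.03,"spin":0},{"tx":0,"ty":0,"tz":0,"spin":0},{"tx":0,"ty":0,"tz":0,"spin":0}]'
cat >>h.py <<'E'
E
python3 - <<'E'
from h import *
go(.44,-.31,.22,90)
d=grab("wrist"); save(d,"w10"); np.savez("w10.npz",P=d["P"])
for n in["rack","middle"]:
    for t in vision.trace("wrist",n)[:2]:
        P=d["P"][t["mask"]]; P=P[np.isfinite(P[:,0])]; print(n,t["confidence"],np.round(t["box"]),len(P)); np.save(f"m10_{n}.npy",t["mask"]); break
E
```

```text
time: 21.23
eef_pos: [0.4488, -0.2755, 0.2218]
orientation: [0.499, -0.499, 0.499, 0.502]
wrist_force: [0.8, 0.1, 0.7]
width: 0.0653
time: 21.48
eef_pos: [0.4394, -0.3055, 0.2217]
orientation: [0.5, -0.498, 0.5, 0.501]
wrist_force: [0.5, -0.3, 0.2]
width: 0.0649
tcp [ 0.4394 -0.3055  0.2217] psi 89.92 tilt -1.0 F [ 0.5 -0.3  0.2] w 0.0649 t 21.4833
spin rad -0.0014
after spin tx,ty,tz [ 0.0017 -0.0006 -0.0045]
rack 0.76 [257. 109. 430. 248.] 16272
middle 0.94 [268. 115. 364. 206.] 5856
```

View pics/w10.png

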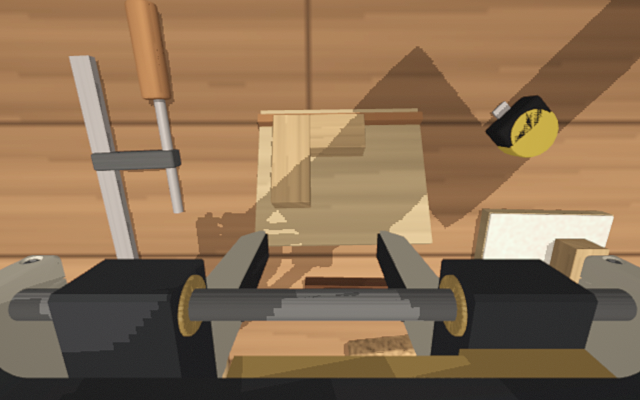

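```bash
python3 - <<'E'
from h import *
d=np.load("w10.npz"); P=d["P"]; m=np.load("m10_middle.npy"); r=np.load("m10_rack.npy")&~m
n0=np.array([-.5,0,np.cos(np.pi/6)])
def fit(Q,n,tol):
    off=None
    h=Q@n; hist,e=np.histogram(h,200); off=e[hist.argmax()]
    for _ in range(5):
        I=Q[abs(Q@n-off)<tol]; c=I.mean(0); n=np.linalg.svd(I-c,full_matrices=False)[2][2]; n*=np.sign(n[2]); off=n@c
    return n,off,I
er=lambda M:cv2.erode(M.astype(np.uint8),np.ones((3,3)))>0
Qm=P[er(m)]; Qm=Qm[np.isfinite(Qm[:,0])]; Qr=P[r]; Qr=Qr[np.isfinite(Qr[:,0])]
nm,om,Im=fit(Qm,n0,.003); nr,orr,Ir=fit(Qr,n0,.003)
print("mid n",nm.round(3),om.round(4),len(Im),"rack n",nr.round(3),orr.round(4),len(Ir))
print("slope deg",np.degrees(np.arccos(nm[2])),np.degrees(np.arccos(nr[2])),"az",np.degrees(np.arctan2(nm[1],nm[0])))
# thickness
n=nr; Qa=P[m]; Qa=Qa[np.isfinite(Qa[:,0])]
I=Qa[abs(Qa@nm-om)<.004]
ex=np.array([np.cos(np.pi/6),0,.5]); ex-=ex@nm*nm; ex/=np.linalg.norm(ex); ey=np.cross(nm,ex)
S=np.stack([I@ex,I@ey,0*I[:,0]],1)
L=Lfit(S,0); print(L,"thick", (I@nr).mean()-orr)
c=L[0]/1000; yaw=np.radians(L[1]); 
X=np.cos(yaw)*ex+np.sin(yaw)*ey; Y=np.cross(nm,X)
top0=c[0]*ex+c[1]*ey+om*nm; print("topcentre",top0.round(4),"X",X.round(3),"Y",Y.round(3))
for s in(0,5,10,15): print(s,"top pt on -y arm",(top0+X*s/1e3-Y*.03).round(4))
# rack slope height under
for px in (0.42,.43,.44,.45): print(px,"slope z at y-.34",((orr-nr[0]*px+nr[1]*.34)/nr[2]).round(4))
E
```

```text
mid n [-0.499 -0.004  0.867] -0.1402 4989 rack n [-0.503 -0.006  0.864] -0.1685 15119
slope deg 29.94302019872772 30.21955775455368 az -179.5212005800999
(array([ 385.8, -309.4]), np.float64(0.3), 'cost', np.float64(0.0), 'n', 5218, 'rect', array([ 385.6, -309.2]), array([100.2, 100. ]), 0.4) thick 0.02715228197480557
topcentre [ 0.4049 -0.3088  0.07  ] X [0.867 0.005 0.499] Y [-0.007  1.     0.001]
0 top pt on -y arm [ 0.4051 -0.3388  0.0699]
5 top pt on -y arm [ 0.4095 -0.3388  0.0724]
10 top pt on -y arm [ 0.4138 -0.3388  0.0749]
15 top pt on -y arm [ 0.4181 -0.3387  0.0774]
0.42 slope z at y-.34 0.0471
0.43 slope z at y-.34 0.053
0.44 slope z at y-.34 0.0588
0.45 slope z at y-.34 0.0646
```

```bash
python3 - <<'E'
from h import *
go(.4178,-.3388,.0537,90.3)
E
```

```text
tcp [ 0.4408 -0.3032  0.2229] psi 90.19 tilt -1.0 F [0.4 0.9 0.5] w 0.065 t 21.6333
spin rad -0.0019
after spin tx,ty,tz [ 0.1692  0.0232 -0.0355]
```

```bash
python3 -m pendant '[{"tx":0.01,"ty":0.0116,"tz":-0.0178,"spin":-0.0019},{"tx":0.03,"ty":0.0116,"tz":-0.0178,"spin":0},{"tx":0.04,"ty":0,"tz":0,"spin":0},{"tx":0.03,"ty":0,"tz":0,"spin":0},{"tx":0.01,"ty":0,"tz":0,"spin":0},{"tx":0,"ty":0,"tz":0,"spin":0},{"tx":0,"ty":0,"tz":0,"spin":0}]'
python3 - <<'E'
from h import *
go(.4178,-.3388,.0537,90.3)
d=grab("wrist"); save(d,"w11")
E
```

```text
time: 22.22
eef_pos: [0.4187, -0.3397, 0.1047]
orientation: [-0.498, 0.502, -0.498, -0.502]
wrist_force: [0.3, -0.4, 1.0]
width: 0.0651
tcp [ 0.4187 -0.3397  0.1047] psi 90.36 tilt -1.0 F [ 0.3 -0.4  1. ] w 0.0651 t 22.2167
spin rad 0.001
after spin tx,ty,tz [0.051  0.0009 0.0009]
```

View pics/w11.png

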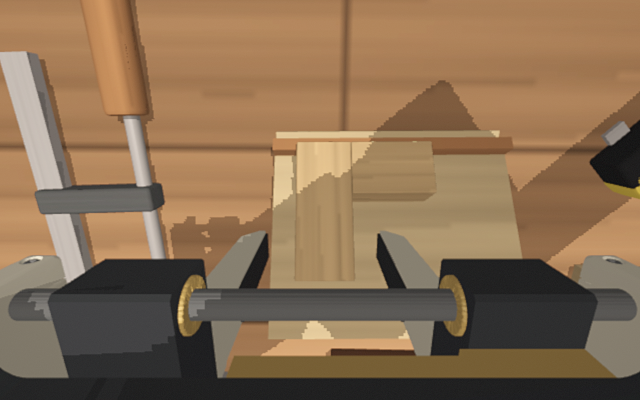

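Aligned over the arm at px (325,210), a finger on each side. I'll lower and close.

```bash
python3 -m pendant '[{"tx":0.015,"ty":0.0005,"tz":0.0005,"spin":0},{"tx":0.015,"ty":0,"tz":0,"spin":0},{"tx":0.01,"ty":0,"tz":0,"spin":0},{"tx":0.007,"ty":0,"tz":0,"spin":0},{"tx":0.003,"ty":0,"tz":0,"spin":0},{"tx":0,"ty":0,"tz":0,"spin":0}]'
python3 -m pendant '[{"tx":0,"ty":0,"tz":0,"spin":0},{"tx":0,"ty":0,"tz":0,"spin":0},{"tx":0,"ty":0,"tz":0,"spin":0},{"tx":0,"ty":0,"tz":0,"spin":0},{"tx":0,"ty":0,"tz":0,"spin":0},{"tx":0,"ty":0,"tz":0,"spin":0}]' 0
python3 - <<'E'
from h import *
go(.4178,-.3388,.0537,90.3)
E
```

```text
time: 22.77
eef_pos: [0.4175, -0.34, 0.0543]
orientation: [-0.499, 0.501, -0.499, -0.501]
wrist_force: [0.4, -0.9, -0.2]
width: 0.0648
time: 23.27
eef_pos: [0.4175, -0.3399, 0.0545]
orientation: [-0.499, 0.501, -0.499, -0.501]
wrist_force: [-0.1, 2.1, 2.6]
width: 0.0396
tcp [ 0.4175 -0.3399  0.0545] psi 90.25 tilt -1.0 F [-0.1  2.1  2.6] w 0.0396 t 23.2667
spin rad -0.0008
after spin tx,ty,tz [ 0.0008 -0.0003  0.0011]
```

```bash
python3 -m pendant '[{"tx":-0.005,"ty":0,"tz":0,"spin":0},{"tx":-0.01,"ty":0,"tz":0,"spin":0},{"tx":-0.015,"ty":0,"tz":0,"spin":0},{"tx":-0.02,"ty":0,"tz":0,"spin":0},{"tx":-0.03,"ty":0,"tz":0,"spin":0},{"tx":-0.03,"ty":0,"tz":0,"spin":0},{"tx":0,"ty":0,"tz":0,"spin":0},{"tx":0,"ty":0,"tz":0,"spin":0}]'
python3 - <<'E'
from h import *
go(.4178,-.3388,.0537,90.3)
d=grab("side"); save(d,"s12"); cv2.imwrite("pics/s12c.png",cv2.resize(d["image"][90:200,330:480,::-1],None,fx=5,fy=5,interpolation=cv2.INTER_CUBIC))
d=grab("wrist"); save(d,"w12")
E
```

```text
time: 23.93
eef_pos: [0.4182, -0.341, 0.1666]
orientation: [-0.499, 0.503, -0.499, -0.499]
wrist_force: [-1.4, 0.4, -2.4]
width: 0.0398
tcp [ 0.4182 -0.341   0.1666] psi 90.26 tilt -1.0 F [-1.4  0.4 -2.4] w 0.0398 t 23.9333
spin rad -0.0008
after spin tx,ty,tz [0.1129 0.0003 0.0022]
```

View pics/s12c.png

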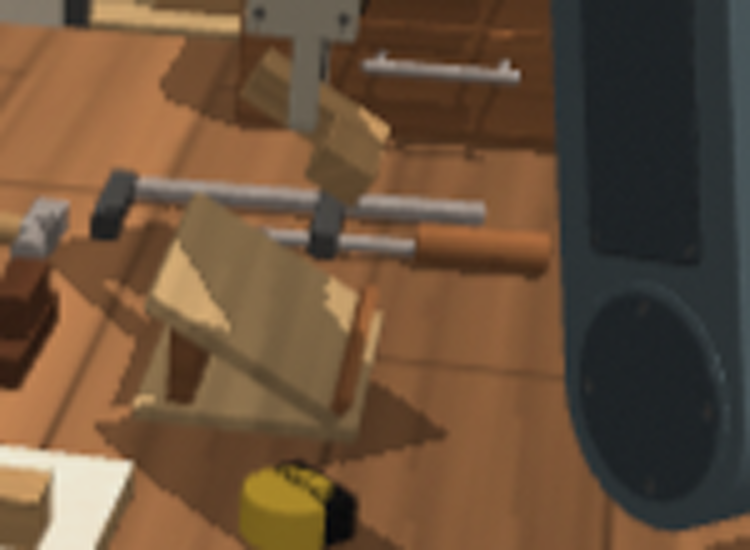

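View pics/w12.png

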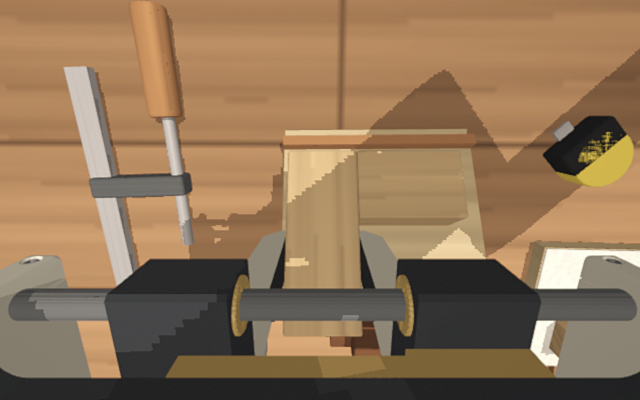

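```bash
python3 -m pendant '[{"tx":0,"ty":0,"tz":0.02,"spin":0},{"tx":0,"ty":0,"tz":0.03,"spin":0},{"tx":0,"ty":0,"tz":0.04,"spin":0},{"tx":0,"ty":0,"tz":0.04,"spin":0},{"tx":0,"ty":0,"tz":0.04,"spin":0},{"tx":0,"ty":0,"tz":0.04,"spin":0},{"tx":0,"ty":0,"tz":0.04,"spin":0},{"tx":0,"ty":0,"tz":0.04,"spin":0}]'
python3 -m pendant '[{"tx":0,"ty":0,"tz":0.04,"spin":0},{"tx":0,"ty":0,"tz":0.04,"spin":0},{"tx":0,"ty":0,"tz":0.03,"spin":0},{"tx":0.02,"ty":0,"tz":0.01,"spin":0},{"tx":0.04,"ty":0,"tz":0,"spin":0},{"tx":0.03,"ty":0,"tz":0,"spin":0},{"tx":0.02,"ty":0,"tz":0,"spin":0},{"tx":0,"ty":0,"tz":0,"spin":0}]'
python3 - <<'E'
from h import *
go(.41,.07,.034,90.3)
d=grab("side"); save(d,"s13"); cv2.imwrite("pics/s13c.png",cv2.resize(d["image"][130:240,310:460,::-1],None,fx=5,fy=5,interpolation=cv2.INTER_CUBIC))
E
```

```text
time: 24.7
eef_pos: [0.4144, -0.0478, 0.1627]
orientation: [0.499, -0.5, 0.5, 0.502]
wrist_force: [0.3, 0.7, -1.1]
width: 0.04
time: 25.37
eef_pos: [0.4106, 0.0707, 0.0495]
orientation: [0.496, -0.498, 0.501, 0.504]
wrist_force: [-0.5, 0.5, -1.4]
width: 0.0398
tcp [0.4106 0.0707 0.0495] psi 90.28 tilt -0.9999 F [-0.5  0.5 -1.4] w 0.0398 t 25.3667
spin rad -0.0004
after spin tx,ty,tz [ 0.0155  0.0006 -0.0007]
```

View pics/s13c.png

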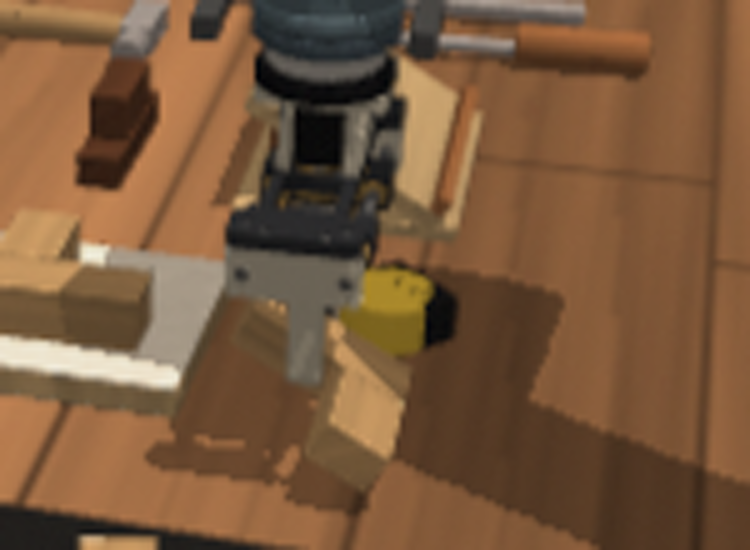

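```bash
python3 -m pendant '[{"tx":0.01,"ty":0,"tz":0,"spin":0},{"tx":0.005,"ty":0,"tz":0,"spin":0},{"tx":0.003,"ty":0,"tz":0,"spin":0},{"tx":0.004,"ty":-0.004,"tz":0,"spin":0},{"tx":0.003,"ty":-0.003,"tz":0,"spin":0},{"tx":0,"ty":0,"tz":0,"spin":0}]'
python3 - <<'E'
from h import *
go(.41,.07,.034,90.3)
d=grab("side"); save(d,"s14"); cv2.imwrite("pics/s14c.png",cv2.resize(d["image"][130:240,310:460,::-1],None,fx=5,fy=5,interpolation=cv2.INTER_CUBIC))
E
```

```text
time: 25.92
eef_pos: [0.4233, 0.0701, 0.0294]
orientation: [-0.499, 0.501, -0.499, -0.501]
wrist_force: [-1.1, 0.5, 2.3]
width: 0.0397
tcp [0.4233 0.0701 0.0294] psi 90.24 tilt -1.0 F [-1.1  0.5  2.3] w 0.0397 t 25.9167
spin rad -0.001
after spin tx,ty,tz [-0.0046  0.0133 -0.    ]
```

View pics/s14c.png

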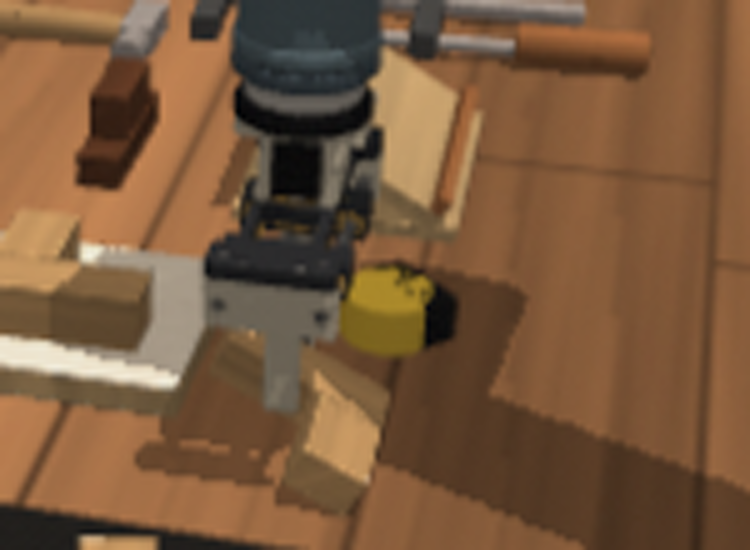

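```bash
python3 -m pendant '[{"tx":0.004,"ty":-0.002,"tz":0,"spin":0},{"tx":0.004,"ty":-0.002,"tz":0,"spin":0},{"tx":0.004,"ty":-0.002,"tz":0,"spin":0},{"tx":0,"ty":0,"tz":0,"spin":0}]'
python3 - <<'E'
from h import *
go(.41,.07,.034,90.3)
d=grab("side"); save(d,"s15"); cv2.imwrite("pics/s15c.png",cv2.resize(d["image"][130:240,310:460,::-1],None,fx=5,fy=5,interpolation=cv2.INTER_CUBIC))
E
```

```text
time: 26.3
eef_pos: [0.4313, 0.07, 0.0178]
orientation: [-0.5, 0.502, -0.498, -0.5]
wrist_force: [2.7, 0.1, 3.9]
width: 0.04
tcp [0.4313 0.07   0.0178] psi 90.23 tilt -1.0 F [2.7 0.1 3.9] w 0.04 t 26.3
spin rad -0.0012
after spin tx,ty,tz [-0.0162  0.0213  0.0001]
```

View pics/s15c.png

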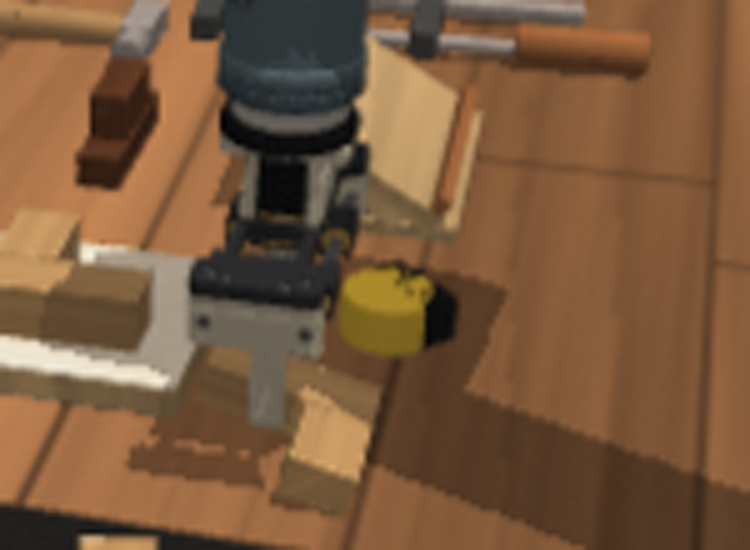

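Flattening nicely. I'll continue with 12 mm more.

```bash
python3 -m pendant '[{"tx":0.004,"ty":-0.001,"tz":0,"spin":0},{"tx":0.004,"ty":-0.001,"tz":0,"spin":0},{"tx":0.003,"ty":-0.001,"tz":0,"spin":0},{"tx":0,"ty":0,"tz":0,"spin":0}]'
python3 - <<'E'
from h import *
go(.41,.07,.004,90.3)
d=grab("side"); save(d,"s16"); cv2.imwrite("pics/s16c.png",cv2.resize(d["image"][130:240,310:460,::-1],None,fx=5,fy=5,interpolation=cv2.INTER_CUBIC))
E
```

```text
time: 26.68
eef_pos: [0.4341, 0.0699, 0.0068]
orientation: [-0.5, 0.502, -0.498, -0.5]
wrist_force: [2.4, -0.4, 4.0]
width: 0.0402
tcp [0.4341 0.0699 0.0068] psi 90.23 tilt -1.0 F [ 2.4 -0.4  4. ] w 0.0402 t 26.6833
spin rad -0.0011
after spin tx,ty,tz [0.0028 0.0241 0.0002]
```

View pics/s16c.png

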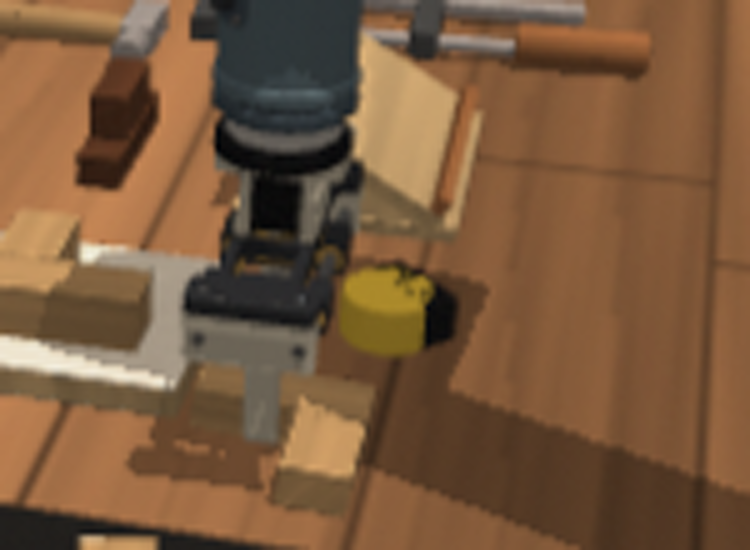

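```bash
python3 -m pendant '[{"tx":0.002,"ty":0,"tz":0,"spin":0},{"tx":0.001,"ty":0,"tz":0,"spin":0},{"tx":0,"ty":0,"tz":0,"spin":0}]'
python3 -m pendant '[{"tx":0,"ty":0,"tz":0,"spin":0},{"tx":0,"ty":0,"tz":0,"spin":0},{"tx":0,"ty":0,"tz":0,"spin":0},{"tx":0,"ty":0,"tz":0,"spin":0},{"tx":0,"ty":0,"tz":0,"spin":0}]' 0.062
python3 -m pendant '[{"tx":-0.02,"ty":0,"tz":0,"spin":0},{"tx":-0.04,"ty":0,"tz":0,"spin":0},{"tx":-0.04,"ty":0.01,"tz":0,"spin":0},{"tx":-0.03,"ty":0.01,"tz":0.02,"spin":0},{"tx":0,"ty":0,"tz":0,"spin":0},{"tx":0,"ty":0,"tz":0,"spin":0}]'
python3 - <<'E'
from h import *
go(.41,.07,.004,90.3)
d=look("w17",(.41,.1),.015,.04)
E
```

```text
time: 26.98
eef_pos: [0.4333, 0.0699, 0.0038]
orientation: [-0.5, 0.502, -0.498, -0.5]
wrist_force: [3.8, 0.0, 3.8]
width: 0.0398
time: 27.4
eef_pos: [0.431, 0.0703, 0.0029]
orientation: [0.499, -0.501, 0.499, 0.501]
wrist_force: [0.1, 0.1, -0.3]
width: 0.0615
time: 27.9
eef_pos: [0.4122, 0.0905, 0.1346]
orientation: [-0.5, 0.503, -0.498, -0.5]
wrist_force: [0.2, -0.7, -0.4]
width: 0.0618
tcp [0.4122 0.0905 0.1346] psi 90.34 tilt -1.0 F [ 0.2 -0.7 -0.4] w 0.0618 t 27.9
spin rad 0.0006
after spin tx,ty,tz [ 0.1306  0.0023 -0.0205]
z 0.0258 (array([425. ,  99.8]), np.float64(-0.0), 'cost', np.float64(0.01), 'n', 6838, 'rect', array([432.5,  99.9]), array([115.4, 100.3]), 0.0)
```

View pics/w17.png

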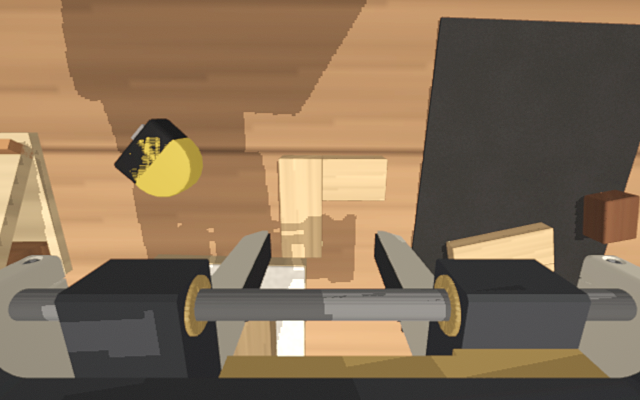

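```bash
python3 - <<'E'
from h import *
d=grab("wrist"); P=d["P"].reshape(-1,3); P=P[np.isfinite(P[:,0])&(P[:,2]<.04)&(P[:,2]>.018)&(P[:,0]<.482)]
m=(np.hypot(P[:,0]-.425,P[:,1]-.1)<.075); print(Lfit(P[m],np.median(P[m][:,2])))
go(.431,.0698,.0035,90)
E
```

```text
(array([424.7,  99.9]), np.float64(-0.0), 'cost', np.float64(0.0), 'n', 6931, 'rect', array([424.4,  99.8]), array([100.1,  99.3]), 90.0)
tcp [0.4108 0.09   0.1323] psi 90.28 tilt -1.0 F [-0.3 -0.4 -0.7] w 0.0622 t 28.0
spin rad 0.005
after spin tx,ty,tz [ 0.1288 -0.0202 -0.0202]
```

```bash
python3 -m pendant '[{"tx":0.01,"ty":-0.0202,"tz":-0.0202,"spin":0.005},{"tx":0.04,"ty":0,"tz":0,"spin":0},{"tx":0.04,"ty":0,"tz":0,"spin":0},{"tx":0.02,"ty":0,"tz":0,"spin":0},{"tx":0.0125,"ty":0,"tz":0,"spin":0},{"tx":0.005,"ty":0,"tz":0,"spin":0},{"tx":0,"ty":0,"tz":0,"spin":0},{"tx":0,"ty":0,"tz":0,"spin":0}]'
python3 -m pendant '[{"tx":0,"ty":0,"tz":0,"spin":0},{"tx":0,"ty":0,"tz":0,"spin":0},{"tx":0,"ty":0,"tz":0,"spin":0},{"tx":0,"ty":0,"tz":0,"spin":0},{"tx":0,"ty":0,"tz":0,"spin":0},{"tx":0,"ty":0,"tz":0,"spin":0}]' 0
python3 - <<'E'
from h import *
go(.431,.0698,.0035,90)
E
```

```text
time: 28.67
eef_pos: [0.4313, 0.0698, 0.005]
orientation: [0.5, -0.499, 0.501, 0.5]
wrist_force: [-0.3, -0.2, -0.4]
width: 0.0625
time: 29.17
eef_pos: [0.4323, 0.07, 0.0063]
orientation: [0.5, -0.5, 0.5, 0.499]
wrist_force: [-1.1, 0.9, 8.2]
width: 0.0398
tcp [0.4323 0.07   0.0063] psi 89.98 tilt -1.0 F [-1.1  0.9  8.2] w 0.0398 t 29.1667
spin rad -0.0004
after spin tx,ty,tz [ 0.0028  0.0013 -0.0002]
```

```bash
python3 -m pendant '[{"tx":-0.01,"ty":0,"tz":0,"spin":0},{"tx":-0.02,"ty":0,"tz":0,"spin":0},{"tx":-0.03,"ty":0,"tz":0,"spin":0},{"tx":-0.03,"ty":0,"tz":0,"spin":0},{"tx":-0.02,"ty":-0.01,"tz":-0.01,"spin":0},{"tx":0,"ty":-0.026,"tz":-0.02,"spin":0},{"tx":0,"ty":-0.03,"tz":-0.022,"spin":0},{"tx":0,"ty":-0.03,"tz":-0.022,"spin":0}]'
python3 -m pendant '[{"tx":0,"ty":-0.028,"tz":-0.02,"spin":0},{"tx":0,"ty":-0.019,"tz":-0.015,"spin":0},{"tx":0,"ty":0,"tz":0,"spin":0},{"tx":0,"ty":0,"tz":0,"spin":0}]'
python3 - <<'E'
from h import *
go(.5748,-.0391,.0635,89.6)
d=grab("side"); save(d,"s18"); cv2.imwrite("pics/s18c.png",cv2.resize(d["image"][110:220,260:410,::-1],None,fx=5,fy=5,interpolation=cv2.INTER_CUBIC))
E
```

```text
time: 29.83
eef_pos: [0.5286, -0.0046, 0.1164]
orientation: [-0.5, 0.501, -0.5, -0.5]
wrist_force: [-0.3, -0.0, -0.3]
width: 0.0398
time: 30.17
eef_pos: [0.5748, -0.0399, 0.1148]
orientation: [0.5, -0.499, 0.501, 0.5]
wrist_force: [-0.5, 0.5, -2.1]
width: 0.0399
tcp [ 0.5748 -0.0399  0.1148] psi 89.88 tilt -1.0 F [-0.5  0.5 -2.1] w 0.0399 t 30.1667
spin rad 0.0049
after spin tx,ty,tz [0.0513 0.     0.0008]
```

View pics/s18c.png

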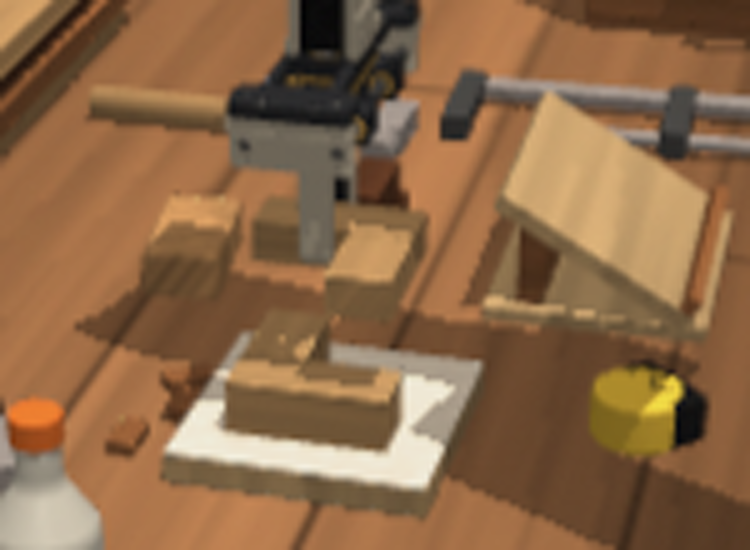

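Held level. I'll lower it onto the thick piece.

```bash
python3 -m pendant '[{"tx":0.015,"ty":0,"tz":0.0008,"spin":0.0049},{"tx":0.015,"ty":0,"tz":0,"spin":0},{"tx":0.01,"ty":0,"tz":0,"spin":0},{"tx":0.006,"ty":0,"tz":0,"spin":0},{"tx":0.003,"ty":0,"tz":0,"spin":0},{"tx":0,"ty":0,"tz":0,"spin":0},{"tx":0,"ty":0,"tz":0,"spin":0}]'
python3 - <<'E'
from h import *
go(.5748,-.0391,.0635,89.6)
E
```

```text
time: 30.8
eef_pos: [0.5748, -0.0382, 0.067]
orientation: [0.501, -0.499, 0.501, 0.499]
wrist_force: [-0.1, -0.1, -1.4]
width: 0.0395
tcp [ 0.5748 -0.0382  0.067 ] psi 89.7 tilt -1.0 F [-0.1 -0.1 -1.4] w 0.0395 t 30.8
spin rad 0.0017
after spin tx,ty,tz [ 0.0035 -0.     -0.0009]
```

```bash
python3 -m pendant '[{"tx":0.0015,"ty":0,"tz":-0.0005,"spin":0},{"tx":0.001,"ty":0,"tz":0,"spin":0},{"tx":0,"ty":0,"tz":0,"spin":0},{"tx":0,"ty":0,"tz":0,"spin":0}]'
python3 - <<'E'
from h import *
go(.5748,-.0391,.0635,89.6)
E
```

```text
time: 31.13
eef_pos: [0.5748, -0.0389, 0.0643]
orientation: [0.501, -0.499, 0.501, 0.498]
wrist_force: [-0.9, 0.2, -0.8]
width: 0.0398
tcp [ 0.5748 -0.0389  0.0643] psi 89.68 tilt -1.0 F [-0.9  0.2 -0.8] w 0.0398 t 31.1333
spin rad 0.0014
after spin tx,ty,tz [ 0.0008  0.     -0.0002]
```

```bash
python3 -m pendant '[{"tx":0.0008,"ty":0,"tz":0,"spin":0},{"tx":0,"ty":0,"tz":0,"spin":0},{"tx":0.0005,"ty":0,"tz":0,"spin":0},{"tx":0,"ty":0,"tz":0,"spin":0}]'
python3 - <<'E'
from h import *
go(.5748,-.0391,.0635,89.6)
E
```

```text
time: 31.47
eef_pos: [0.5749, -0.0389, 0.0643]
orientation: [0.502, -0.499, 0.501, 0.498]
wrist_force: [-2.8, 0.1, 8.8]
width: 0.0397
tcp [ 0.5749 -0.0389  0.0643] psi 89.68 tilt -1.0 F [-2.8  0.1  8.8] w 0.0397 t 31.4667
spin rad 0.0015
after spin tx,ty,tz [ 0.0008  0.0001 -0.0002]
```

```bash
python3 -m pendant '[{"tx":-0.0005,"ty":0,"tz":0,"spin":0},{"tx":0,"ty":0,"tz":0,"spin":0},{"tx":0,"ty":0,"tz":0,"spin":0},{"tx":0,"ty":0,"tz":0,"spin":0},{"tx":0,"ty":0,"tz":0,"spin":0}]' 0.06
python3 -m pendant '[{"tx":-0.02,"ty":0,"tz":0,"spin":0},{"tx":-0.03,"ty":0,"tz":0,"spin":0},{"tx":-0.04,"ty":0,"tz":0,"spin":0},{"tx":-0.04,"ty":0.01,"tz":0.02,"spin":0},{"tx":-0.02,"ty":0,"tz":0,"spin":0},{"tx":0,"ty":0,"tz":0,"spin":0},{"tx":0,"ty":0,"tz":0,"spin":0}]'
python3 - <<'E'
from h import *
go(.5748,-.0391,.0635,89.6)
d=look("w19",(.5678,-.0092),.075,.1)
E
```

```text
time: 31.88
eef_pos: [0.5746, -0.0388, 0.0631]
orientation: [0.501, -0.499, 0.501, 0.499]
wrist_force: [0.4, 0.1, -0.1]
width: 0.0598
time: 32.47
eef_pos: [0.5663, -0.0206, 0.2109]
orientation: [0.502, -0.5, 0.501, 0.498]
wrist_force: [-0.6, 0.4, -1.1]
width: 0.0603
tcp [ 0.5663 -0.0206  0.2109] psi 89.71 tilt -1.0 F [-0.6  0.4 -1.1] w 0.0603 t 32.4667
spin rad 0.002
after spin tx,ty,tz [ 0.1474 -0.0086 -0.0185]
z 0.0838 (array([568. ,  -8.9]), np.float64(-0.3), 'cost', np.float64(0.0), 'n', 6281, 'rect', array([567.7,  -8.9]), array([100.5,  99.4]), 89.8)
```

View pics/w19.png

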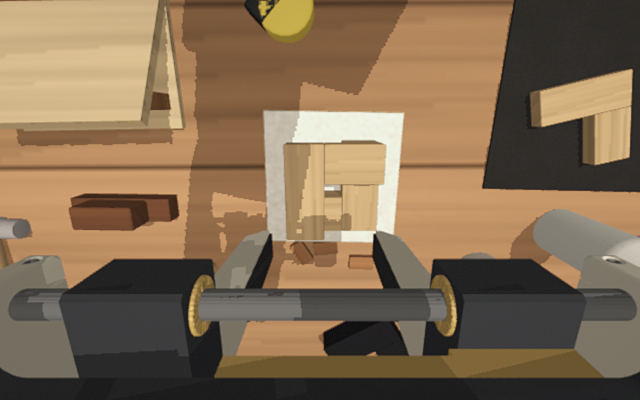

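```bash
python3 -m pendant '[{"tx":0,"ty":0,"tz":0,"spin":-0.1178},{"tx":0,"ty":0,"tz":0,"spin":-0.1178},{"tx":0,"ty":0,"tz":0.03,"spin":0},{"tx":0,"ty":0,"tz":0.041,"spin":0},{"tx":0,"ty":0,"tz":0.041,"spin":0},{"tx":0,"ty":0,"tz":0.041,"spin":0},{"tx":0,"ty":0,"tz":0.041,"spin":0},{"tx":0,"ty":0,"tz":0.041,"spin":0}]'
python3 -m pendant '[{"tx":0,"ty":0,"tz":0.041,"spin":0},{"tx":0.02,"ty":0,"tz":0.03,"spin":0},{"tx":0.02,"ty":0,"tz":0.01,"spin":0},{"tx":0,"ty":0,"tz":0,"spin":0},{"tx":0,"ty":0,"tz":0,"spin":0}]'
python3 - <<'E'
from h import *
go(.5001,.3127,.0065,103.2)
d=look("w20",(.504,.283),.014,.03,.075)
E
```

```text
time: 33.18
eef_pos: [0.5103, 0.2094, 0.2071]
orientation: [0.438, -0.553, 0.441, 0.555]
wrist_force: [0.3, -0.5, 0.1]
width: 0.0601
time: 33.6
eef_pos: [0.4918, 0.2866, 0.1668]
orientation: [0.437, -0.553, 0.441, 0.555]
wrist_force: [0.2, -0.3, 0.8]
width: 0.06
tcp [0.4918 0.2866 0.1668] psi 103.27 tilt -1.0 F [ 0.2 -0.3  0.8] w 0.06 t 33.6
spin rad 0.0012
after spin tx,ty,tz [ 0.1603 -0.0141  0.0236]
z 0.0208 (array([502.9, 282.7]), np.float64(-76.7), 'cost', np.float64(0.0), 'n', 5462, 'rect', array([502.9, 282.7]), array([ 99.7, 100.2]), 13.1)
```

View pics/w20.png

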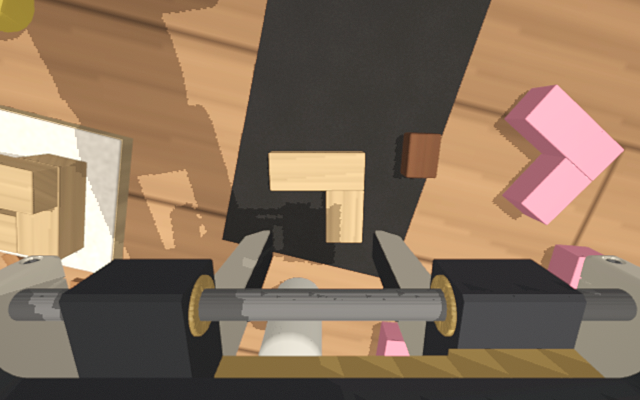

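```bash
python3 -m pendant '[{"tx":0.01,"ty":-0.007,"tz":0.012,"spin":0},{"tx":0.03,"ty":-0.007,"tz":0.0115,"spin":0},{"tx":0.04,"ty":0,"tz":0,"spin":0},{"tx":0.03,"ty":0,"tz":0,"spin":0},{"tx":0,"ty":0,"tz":0,"spin":0},{"tx":0,"ty":0,"tz":0,"spin":0}]'
python3 - <<'E'
from h import *
go(.4996,.3126,.0065,103.2)
d=grab("wrist"); save(d,"w21")
E
```

```text
time: 34.15
eef_pos: [0.5019, 0.3115, 0.0592]
orientation: [0.439, -0.553, 0.441, 0.554]
wrist_force: [0.5, 0.7, 0.6]
width: 0.0597
tcp [0.5019 0.3115 0.0592] psi 103.07 tilt -1.0 F [0.5 0.7 0.6] w 0.0597 t 34.15
spin rad -0.0023
after spin tx,ty,tz [0.0527 0.002  0.0016]
```

View pics/w21.png

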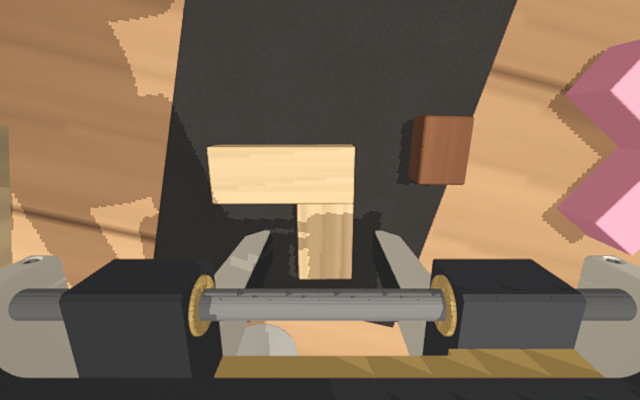

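```bash
python3 -m pendant '[{"tx":0.02,"ty":0,"tz":0.0015,"spin":-0.0023},{"tx":0.015,"ty":0,"tz":0,"spin":0},{"tx":0.01,"ty":0,"tz":0,"spin":0},{"tx":0.005,"ty":0,"tz":0,"spin":0},{"tx":0.0025,"ty":0,"tz":0,"spin":0},{"tx":0,"ty":0,"tz":0,"spin":0},{"tx":0,"ty":0,"tz":0,"spin":0}]'
python3 -m pendant '[{"tx":0,"ty":0,"tz":0,"spin":0},{"tx":0,"ty":0,"tz":0,"spin":0},{"tx":0,"ty":0,"tz":0,"spin":0},{"tx":0,"ty":0,"tz":0,"spin":0},{"tx":0,"ty":0,"tz":0,"spin":0},{"tx":0,"ty":0,"tz":0,"spin":0}]' 0
python3 - <<'E'
from h import *
go(.4996,.3126,.0065,103.2)
E
```

```text
time: 34.78
eef_pos: [0.5023, 0.3149, 0.0082]
orientation: [-0.439, 0.555, -0.438, -0.554]
wrist_force: [0.1, -1.1, -0.1]
width: 0.0602
time: 35.28
eef_pos: [0.5017, 0.3147, 0.0075]
orientation: [-0.439, 0.555, -0.438, -0.555]
wrist_force: [-0.6, -0.3, 2.4]
width: 0.0394
tcp [0.5017 0.3147 0.0075] psi 103.32 tilt -1.0 F [-0.6 -0.3  2.4] w 0.0394 t 35.2833
spin rad 0.0022
after spin tx,ty,tz [ 0.001   0.0025 -0.0016]
```

```bash
python3 -m pendant '[{"tx":-0.01,"ty":0,"tz":0,"spin":0},{"tx":-0.02,"ty":0,"tz":0,"spin":0},{"tx":-0.03,"ty":0,"tz":0,"spin":0},{"tx":-0.03,"ty":0,"tz":0,"spin":0},{"tx":-0.03,"ty":0,"tz":-0.02,"spin":0},{"tx":-0.03,"ty":0,"tz":-0.028,"spin":0},{"tx":0,"ty":0,"tz":-0.04,"spin":0},{"tx":0,"ty":0,"tz":-0.04,"spin":0}]'
python3 -m pendant '[{"tx":0,"ty":0,"tz":-0.04,"spin":0},{"tx":0,"ty":0,"tz":-0.04,"spin":0},{"tx":0,"ty":0,"tz":-0.035,"spin":0.1207},{"tx":0,"ty":0,"tz":-0.03,"spin":0.1207},{"tx":0,"ty":0,"tz":0,"spin":0.1207},{"tx":0,"ty":0,"tz":0,"spin":0.1207},{"tx":0,"ty":0,"tz":0,"spin":0.1207},{"tx":0,"ty":0,"tz":0,"spin":0.1207}]'
python3 -m pendant '[{"tx":0,"ty":0,"tz":0,"spin":0.1207},{"tx":0,"ty":0,"tz":0,"spin":0.1207},{"tx":0,"ty":0,"tz":0,"spin":0.1207},{"tx":0,"ty":0,"tz":0,"spin":0.1207},{"tx":0,"ty":0,"tz":0,"spin":0.1207},{"tx":0,"ty":0,"tz":0,"spin":0.1207},{"tx":0,"ty":0,"tz":0,"spin":0.1207},{"tx":0,"ty":0,"tz":0,"spin":0.1207}]'
python3 - <<'E'
from h import *
go(.598,-.0147,.0885,-0.4)
d=grab("side"); save(d,"s22")
E
```

```text
time: 35.95
eef_pos: [0.5323, 0.1899, 0.1603]
orientation: [-0.439, 0.556, -0.436, -0.554]
wrist_force: [-0.2, -0.6, -1.6]
width: 0.0395
time: 36.62
eef_pos: [0.5605, 0.0479, 0.1574]
orientation: [0.608, -0.361, 0.608, 0.361]
wrist_force: [-0.1, -0.2, -0.3]
width: 0.0395
time: 37.28
eef_pos: [0.5605, 0.0485, 0.1575]
orientation: [0.706, -0.038, 0.706, 0.038]
wrist_force: [-0.0, 0.1, -0.9]
width: 0.0396
tcp [0.5605 0.0485 0.1575] psi 6.16 tilt -1.0 F [-0.   0.1 -0.9] w 0.0396 t 37.2833
spin rad 0.1144
after spin tx,ty,tz [ 0.069  -0.0629  0.038 ]
```

View pics/s22.png

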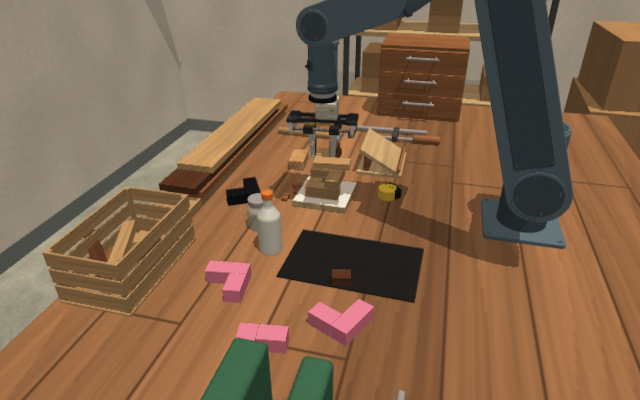

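```bash
python3 -m pendant '[{"tx":0,"ty":0,"tz":0,"spin":0.1144},{"tx":0,"ty":-0.031,"tz":0.019,"spin":0},{"tx":0,"ty":-0.0319,"tz":0.019,"spin":0},{"tx":0.015,"ty":0,"tz":0,"spin":0},{"tx":0.015,"ty":0,"tz":0,"spin":0},{"tx":0.01,"ty":0,"tz":0,"spin":0},{"tx":0,"ty":0,"tz":0,"spin":0},{"tx":0,"ty":0,"tz":0,"spin":0}]'
python3 - <<'E'
from h import *
go(.598,-.0147,.0885,-0.4)
d=look("w23",(.568,-.009),.12,.15)
d=grab("side"); cv2.imwrite("pics/s23c.png",cv2.resize(d["image"][110:220,260:410,::-1],None,fx=5,fy=5,interpolation=cv2.INTER_CUBIC))
E
```

```text
time: 38.0
eef_pos: [0.5981, -0.0142, 0.1168]
orientation: [0.707, -0.0, 0.708, 0.0]
wrist_force: [0.3, -0.8, -1.2]
width: 0.0396
tcp [ 0.5981 -0.0142  0.1168] psi 0.03 tilt -1.0 F [ 0.3 -0.8 -1.2] w 0.0396 t 38.0
spin rad 0.0075
after spin tx,ty,tz [ 0.0283 -0.0005 -0.0001]
z 0.1302 (array([569. ,  -8.7]), np.float64(-179.7), 'cost', np.float64(0.14), 'n', 19064, 'rect', array([575.6,  -8.6]), array([114.5, 100.3]), 0.3)
```

View pics/s23c.png

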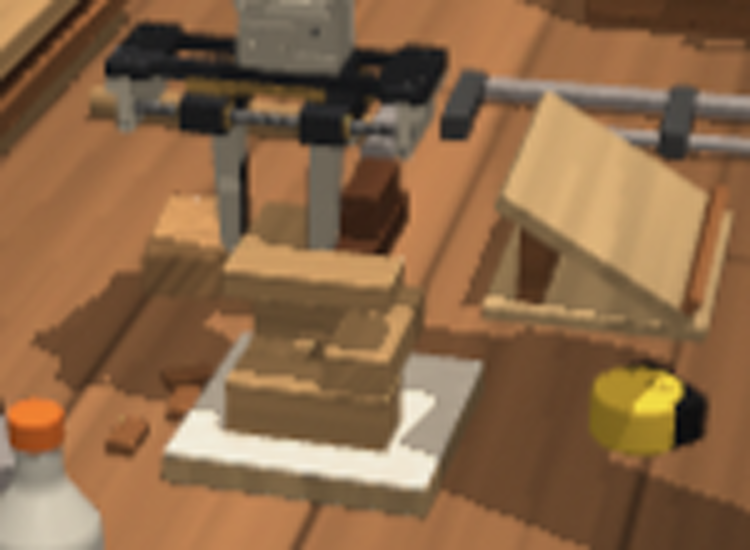

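View pics/w23.png

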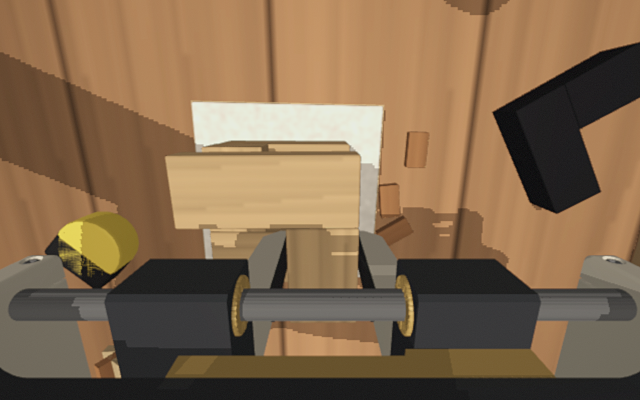

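```bash
python3 -m pendant '[{"tx":0.012,"ty":0,"tz":-0.0005,"spin":0.0075},{"tx":0.008,"ty":0,"tz":0,"spin":0},{"tx":0.004,"ty":0,"tz":0,"spin":0},{"tx":0.002,"ty":0,"tz":0,"spin":0},{"tx":0,"ty":0,"tz":0,"spin":0},{"tx":0,"ty":0,"tz":0,"spin":0}]'
python3 - <<'E'
from h import *
go(.598,-.0147,.0885,-0.4)
E
```

```text
time: 38.6
eef_pos: [0.5984, -0.0146, 0.0914]
orientation: [0.707, 0.003, 0.707, -0.003]
wrist_force: [0.3, -0.9, -1.8]
width: 0.0395
tcp [ 0.5984 -0.0146  0.0914] psi -0.47 tilt -1.0 F [ 0.3 -0.9 -1.8] w 0.0395 t 38.6
spin rad -0.0013
after spin tx,ty,tz [ 0.0029 -0.0001 -0.0004]
```

```bash
python3 -m pendant '[{"tx":0.0015,"ty":0,"tz":0,"spin":0},{"tx":0.0008,"ty":0,"tz":0,"spin":0},{"tx":0,"ty":0,"tz":0,"spin":0},{"tx":0,"ty":0,"tz":0,"spin":0}]'
python3 - <<'E'
from h import *
go(.598,-.0147,.0885,-0.4)
E
```

```text
time: 38.93
eef_pos: [0.5983, -0.0146, 0.089]
orientation: [0.707, 0.003, 0.707, -0.003]
wrist_force: [0.7, 0.7, -1.3]
width: 0.0396
tcp [ 0.5983 -0.0146  0.089 ] psi -0.49 tilt -1.0 F [ 0.7  0.7 -1.3] w 0.0396 t 38.9333
spin rad -0.0015
after spin tx,ty,tz [ 0.0005 -0.0001 -0.0003]
```

```bash
python3 -m pendant '[{"tx":0.0006,"ty":0,"tz":0,"spin":0},{"tx":0,"ty":0,"tz":0,"spin":0},{"tx":0,"ty":0,"tz":0,"spin":0}]'
python3 - <<'E'
from h import *
go(.598,-.0147,.0885,-0.4)
E
```

```text
time: 39.18
eef_pos: [0.5984, -0.0146, 0.0886]
orientation: [0.707, 0.003, 0.707, -0.003]
wrist_force: [-1.0, -0.8, 1.2]
width: 0.0399
tcp [ 0.5984 -0.0146  0.0886] psi -0.49 tilt -1.0 F [-1.  -0.8  1.2] w 0.0399 t 39.1833
spin rad -0.0015
after spin tx,ty,tz [ 0.0001 -0.0001 -0.0004]
```

Contact started (Fz −1.3 → +1.2). I'll release and rise.

```bash
python3 -m pendant '[{"tx":0.0004,"ty":0,"tz":0,"spin":0},{"tx":0,"ty":0,"tz":0,"spin":0}]'
python3 -m pendant '[{"tx":0,"ty":0,"tz":0,"spin":0},{"tx":0,"ty":0,"tz":0,"spin":0},{"tx":0,"ty":0,"tz":0,"spin":0},{"tx":0,"ty":0,"tz":0,"spin":0},{"tx":0,"ty":0,"tz":0,"spin":0}]' 0.06
python3 -m pendant '[{"tx":-0.015,"ty":0,"tz":0,"spin":0},{"tx":-0.03,"ty":0,"tz":0,"spin":0},{"tx":-0.04,"ty":0,"tz":0,"spin":0},{"tx":-0.04,"ty":-0.01,"tz":-0.02,"spin":0},{"tx":-0.03,"ty":-0.01,"tz":-0.02,"spin":0},{"tx":0,"ty":0,"tz":0,"spin":0},{"tx":0,"ty":0,"tz":0,"spin":0}]'
python3 - <<'E'
from h import *
go(.598,-.0147,.0885,-0.4)
d=look("w24",(.568,-.009),.095,.115)
P=d["P"].reshape(-1,3);P=P[np.isfinite(P[:,0])]
m=(P[:,0]>.645)&(P[:,0]<.72)&(abs(P[:,1])<.09)&(P[:,2]>.004)&(P[:,2]<.06); Q=P[m]
print(len(Q),Q.min(0).round(3),Q.max(0).round(3))
for t in vision.trace("wrist","chip1")[:4]:
  q=d["P"][t["mask"]]; q=q[np.isfinite(q[:,0])]; print(round(t["confidence"],2),t["box"],q.mean(0).round(3),q.max(0).round(3))
d=grab("side"); cv2.imwrite("pics/s24c.png",cv2.resize(d["image"][110:220,260:410,::-1],None,fx=5,fy=5,interpolation=cv2.INTER_CUBIC))
E
```

```text
time: 39.35
eef_pos: [0.5984, -0.0146, 0.0885]
orientation: [0.707, 0.003, 0.707, -0.003]
wrist_force: [-0.9, -0.2, 4.5]
width: 0.0397
time: 39.77
eef_pos: [0.5982, -0.0146, 0.0877]
orientation: [0.707, 0.003, 0.707, -0.003]
wrist_force: [0.8, 0.7, 0.0]
width: 0.0593
time: 40.35
eef_pos: [0.5605, -0.034, 0.2417]
orientation: [0.709, 0.003, 0.705, -0.004]
wrist_force: [-0.6, 0.7, -0.1]
width: 0.0598
tcp [ 0.5605 -0.034   0.2417] psi -0.54 tilt -1.0 F [-0.6  0.7 -0.1] w 0.0598 t 40.35
spin rad -0.0025
after spin tx,ty,tz [0.1532 0.0195 0.0373]
z 0.1018 (array([568.9,  -8.8]), np.float64(180.0), 'cost', np.float64(0.0), 'n', 6181, 'rect', array([569. ,  -8.5]), array([ 99.5, 100.1]), 89.8)
1337 [ 0.645 -0.088  0.004] [0.694 0.069 0.023]
0.71 [389.0, 149.8, 407.7, 173.1] [ 0.662 -0.017  0.008] [ 0.672 -0.001  0.011]
0.68 [387.0, 171.4, 415.1, 194.1] [ 0.669 -0.048  0.007] [ 0.69  -0.034  0.011]
0.63 [405.6, 109.5, 426.5, 137.5] [0.683 0.031 0.008] [0.693 0.047 0.011]
```

View pics/w24.png

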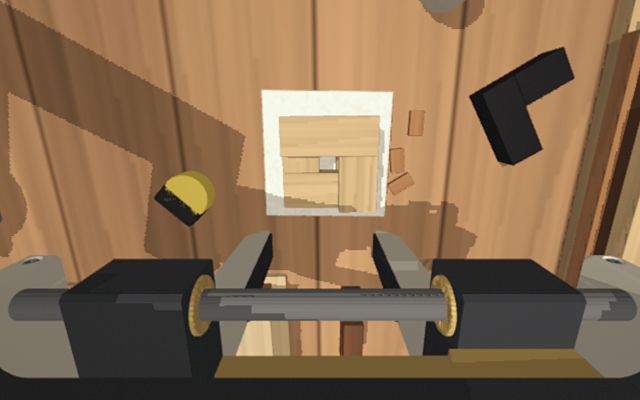

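View pics/s24c.png

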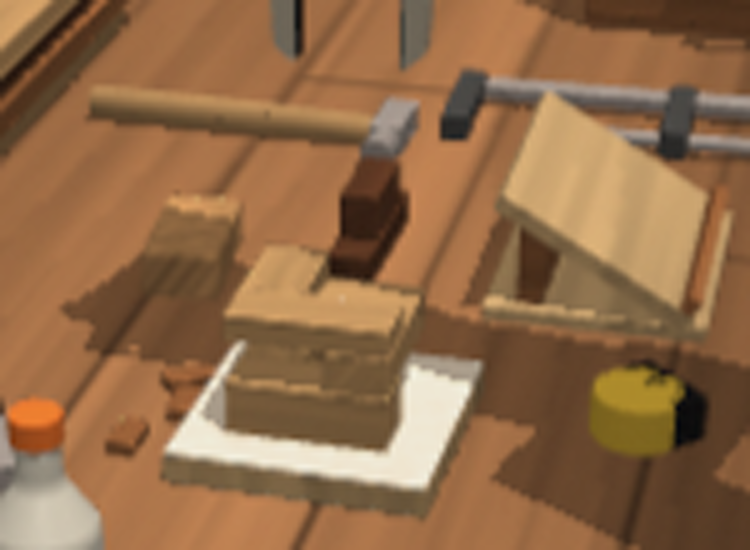

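```bash
python3 -m pendant '[{"tx":0,"ty":0,"tz":0,"spin":0},{"tx":0,"ty":0,"tz":0,"spin":0},{"tx":0,"ty":0,"tz":0,"spin":0}]'
python3 -c "
from workcell import ticket
print(ticket.sign_off())"
```

```text
time: 40.75
eef_pos: [0.5597, -0.0331, 0.238]
orientation: [0.706, 0.003, 0.708, -0.003]
wrist_force: [-0.5, 0.1, 0.2]
width: 0.0602
the job is handed in; nothing more can be done
None
```

The chips are swept off, the three L pieces are piled on the board, and I handed the job in at 40.8 s. Sign-off gives no verdict, so the results below are from my last pictures.

- **Chips and scraper:** I swept all three chips off the far edge of the board with the scraper block. They lie flat on the bench 95–116 mm beyond the board's centre (over 80 mm needed). The block stands on the bench near where it started.
- **Middle piece:** It came off the rack still tilted 30°. I levelled it on open bench in front of the board and gripped it again before placing it.
- **Pile:** All three outlines line up within about 1 mm, and the pile is about 1 mm off the board's centre.

| Piece | Centre (mm) | Turn |
|---|---|---|
| Board | (567.0, -9.3) | – |
| Thick | (567.8, -9.2) | 179.6° |
| Middle | (568.0, -8.9) | -0.3° |
| Thin | (568.9, -8.8) | 180.0° |

The gripper is open and well clear above the pile. In the last pictures the tape, sander and rack look undisturbed. I did not measure how far any bystander moved. No check failed or disagreed. One move carrying the thick piece stopped short because I asked for too much in one row, and I corrected it before setting the piece down.

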